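# Levering open the flip-lid tin on the rail shelf

### The arm

A 7-joint arm with a two-finger parallel gripper is mounted at the origin on the work surface. World frame = base frame: x ahead of the robot, y to its left, z up, the work surface at z = 0. Lengths are in m, angles in rad, forces in N, time in s.
With the tool pointing down it reaches from about 0.425 to 0.925 m from the base axis. Payload 6.8 kg.
Tool frame: the origin (TCP) lies midway between the tips of the shut fingers; the grasp point (between the pads) lies 19 mm behind it (arm.grip_depth is the distance from the TCP to the grasp point, in m); x points along the fingers, z is the direction in which the jaws open and shut, and the axes are right-handed (so a half turn about x gives the same grasp; the last joint's range is limited). The gripper opens to 88 mm and grips with 3 to 60 N. Pads are 20 mm wide; open, the fingers measure 115 mm over their backs; the gripper's body (75 mm by 178 mm) begins 61 mm behind the grasp point.
Start: joints at [0.998, 0.477, 0.022, 1.555, -0.011, 1.109, -0.083], TCP at [0.303, -0.603, 0.202] pointing down, gripper open.
Joint ranges: [-2.96, 2.96], [-0.34, 2.1], [-1.41, 1.46], [0.24, 2.44], [-1.37, 4.51], [0.17, 1.92], [-2.96, 2.96]. Speed limits (rad/s): [2.39, 2.39, 3.14, 3.14, 3.14, 3.14, 3.14].

### API

Orientations are given as [roll, pitch, yaw] about the fixed x, y, z axes, in that order (R = Rz(yaw) Ry(pitch) Rx(roll)).
In Python, from workcell import arm gives the robot as it stands.
- The arm moves only by the tool servo_tool, never from a script. Its argument "deltas" is a list of rows, each an object of numbers: "x", "y", "z": the shift along the world's x, y, z in mm; "roll": the turn about the world's z in degrees; "hand": the opening in per cent of the stroke, from 0 (shut) to 100 (fully open). A call has exactly 10 rows; each row shifts and turns the commanded pose from where the row before left it; what a row does not reach is not made up. A row lasts 1/8 s, in which the tool goes at most 62.5 mm and 10.7 degrees, less where a joint would pass 70% of its speed; a pose out of reach is approached as far as the arm can. A call with a gripper value outside its range is refused whole. The fingers move at their own pace and stop on an object; the grip force is fixed at half the most. Time passes only in rows, so rows that do not move let the fingers close, or fill a call up. It gives the time, the measured TCP pose, the force and the opening at its end, in the units of the state.
- arm.get_obs(): the state, without advancing time (a new reading comes with each control period).
- arm.read_camera(name): name is "side" or "top"; returns the picture (384x512x3 uint8, red, green, blue); there is no depth.
- arm.get_calibration(name): a dict with "vfov" (degrees; the focal length in pixels is half the picture's height over the tangent of half this angle, whatever the lens; pixels are square), "cx", "cy" (the principal point, pixels), "extrinsics" (4x4, takes a point from camera to world coordinates). Camera axes: x right, y down, z forward; pixel columns grow to the right and rows downward; lengths in m; the calibration is good to about 2 mm. A picture is of the moment at which its call begins. get_calibration takes no time and is no camera call.
- arm.job_done(): hands the job in, once; it reports no verdict.
The state is a dict: "t": time; "joint_positions": joint angles; "dq": joint speeds; "joint_efforts": joint torques, N m; "ee_pos": TCP position; "tool_rot": TCP orientation; "ft_force": force on the tool from outside, world axes, zero at the start; "ft_torque": the same for the moment, N m; "gripper_width": finger opening in m.
Only numpy, scipy, OpenCV 4.12 (cv2) and the standard library are available. Lean on these libraries where they do the work, as an engineer would, in place of code of your own. Each camera call takes 0.05 s, during which the arm holds its last target.

### The job

Take the flat spreader from its rest and slide its blade up the sloping slot under the front edge of the closed tin lid, at least 25 mm deep, before you raise the lid. Then lever the lid open with the blade by 60 degrees or more, where its stiff hinge holds it, and lay the spreader back level across the two bars of its rest, its handle in the middle as it lay before. Keep the gripper itself off the lid and leave the bowl, the cruet and the timer where they stand.

Things in the scene. Friction and masses are not known exactly. Their poses are not given: they have to be found in the camera images.
- tin: Oblong aluminium tin, 92 mm long, 124 wide, 58 deep, fixed on the rail shelf with its lid sloping 38 degrees: low front edge to the robot's right, hinge at the high edge. Origin: middle of the shut lid's front edge, underside, 170 mm above the worktop. x runs up the slope, to the robot's left, along the lid's underside (hinge at x = 100 mm); y along the front edge; z square to the lid, upward.
- slot (a point): Middle of the slot's mouth, axes as the tin. The slot is 80 mm wide (y) and 10 mm high (z), between the lid's underside and a fixed flat ledge 3 mm thick; 5 mm to each from here. The ledge reaches from 25 mm in front of the lid's edge to 30 mm inside; beyond it the tin is hollow. Walls close the front beside the slot, so the blade enters along x. Nothing stands in front of the slot.
- lid (a joint): Opening angle of the tin's lid in rad: 0 shut, growing as the front edge rises, stop at 1.9. The lid is level at 0.66. Stiff friction hinge: it stays wherever it is left; about 1 to 2 N at the front edge moves it.
- lid_edge (a point): Middle of the lid's free front edge, underside; it moves with the lid. The lid is a 100 x 128 x 4 mm plate, aluminium with a clear window 50 x 70 mm in the middle. Axes as the tin's when shut, turning with the lid.
- lid_hinge (a point): Middle of the lid's hinge line, 100 mm from the front edge; the hinge runs along the tin's y axis. It does not move.
- spreader_grip (a point): Centre of the spreader's straight wooden handle, 110 long x 24 wide (y) x 20 mm high (z). x points along the handle to the blade, z up as it lies on its rest, where this point is 50 mm above the worktop. The spreader is 200 mm long, 0.1 to 0.15 kg, its centre of mass 15 mm towards the blade from here.
- spreader_tip (a point): Middle of the blade's square end, half-way through its thickness, 145 mm from the handle's centre along x. The blade is a flat steel strip 36 mm wide (y), 3 mm thick, standing 90 mm out of the handle at the middle of its height.
- spreader: The whole spreader, same origin and axes as its handle centre.
- rest: Fixed steel rest on the worktop: base plate 100 (x) x 130 (y) x 4 mm, with two upright bars along y at x = -38 and +38 mm, each 8 mm thick and 120 mm long, tops 40 mm above the worktop. The handle lies along x across both bars, its centre 50 mm above the origin; fingers fit between the bars. Origin: centre of the underside.
- bowl: Bystander: green pinch bowl, 90 mm across, 40 mm high, on one wing of the rail shelf, about 125 mm beside the tin's middle, standing 55 mm above the worktop. Origin: centre of the underside.
- cruet: Bystander: white ceramic cruet, 66 mm across, 130 mm high, on the shelf's other wing, at the same height. Origin: centre of the underside.
- timer: Bystander: round kitchen timer with a dial ring, 72 mm across, 38 mm high, on the worktop beside the rest, nearer or farther from the robot. Origin: centre of the underside.
There are look-alikes about, which are no part of the job. What is meant by the spreader is not orange, and is the smaller of those in its own colour. Several things have the shape of the rest; the one meant has the colours described above.

How it is judged:
On the way, in this order (a step that is already met when the one before it is completed fails the run):
1. the blade is at least 20 mm deep in the slot under the lid, which is still shut (within 0.06 rad) (x of spreader_tip in the frame of tin above 0.02 m and z of spreader_tip in the frame of tin between -0.012 and 0.004 m and y of spreader_tip in the frame of tin between -0.04 and 0.04 m and value of joint lid below 0.06 rad), for 0.05 s.
2. the blade bears on the lid and has raised it by 0.3 rad (value of joint lid above 0.3 rad and contact force between spreader and lid above 0.1 N), for 0.05 s.
3. the lid is open by more than 0.98 rad (value of joint lid above 0.98 rad), for 0.1 s.
At the end, for the whole second after the job is handed in: The lid stands still, open by more than 0.98 rad (56 degrees); the spreader lies still on its rest, level within 0.15 rad, its handle's centre within 25 mm (across the bars) and 50 mm (along the bars) of the rest's middle and 44 to 58 mm above the worktop (value of joint lid above 0.98 rad and velocity of joint lid between -0.05 and 0.05 rad/s and x of spreader_grip in the frame of rest between -0.025 and 0.025 m and y of spreader_grip in the frame of rest between -0.05 and 0.05 m and z of spreader_grip in the frame of rest between 0.044 and 0.058 m and angle between spreader_grip's own x axis and vertical between 1.42 and 1.72 rad and contact force between spreader and rest above 0.3 N and linear speed of spreader below 0.02 m/s); the robot touches nothing.
It fails at once if the gripper or arm touches the lid with more than 1 N (contact force between any of the fingers, the arm and lid above 1 N).
It fails at once if the bowl is moved by more than 30 mm or tipped by more than 0.4 rad (distance of bowl from where it was at the start of the episode above 0.03 m or angle between bowl's own z axis and vertical above 0.4 rad).
It fails at once if the cruet is moved by more than 30 mm or tipped by more than 0.4 rad (distance of cruet from where it was at the start of the episode above 0.03 m or angle between cruet's own z axis and vertical above 0.4 rad).
It fails at once if the timer is moved by more than 30 mm or tipped by more than 0.4 rad (distance of timer from where it was at the start of the episode above 0.03 m or angle between timer's own z axis and vertical above 0.4 rad).
It also fails if it takes over 53 s, if anything falls off the work surface, if the arm or the gripper's body presses on something with over 40 N, if the wrist force passes 120 N, or if a joint passes its speed limit or range.

## Working session

There is one attempt and no reset: what is moved stays moved. The work goes in short steps, Python scripts to look and compute and a tool call to move; the robot and the scene stay as the last step left them, time stands still between calls to the robot, and variables do not carry over. Pictures are saved under pics/ and viewed, and the job is handed in when it is done.

Besides the shell and the picture viewer there is one more tool, called after "Emit:" by a JSON object that holds its "op" and its "data". servo_tool: Moves the arm, as the interface text tells. Its arguments: {"type":"object","properties":{"deltas":{"type":"array","items":{"type":"object","properties":{"x":{"type":"number"},"y":{"type":"number"},"z":{"type":"number"},"roll":{"type":"number"},"hand":{"type":"number"}}}}},"required":["deltas"]}

```bash
ls; mkdir -p pics; python3 - <<'E'
from workcell import arm
import cv2,numpy as np
np.set_printoptions(precision=4,suppress=True)
o=arm.get_obs();print(o)
for n in("side","top"):
    im=arm.read_camera(n);cv2.imwrite(f"pics/{n}0.png",im[:,:,::-1])
    c=arm.get_calibration(n);print(n,c)
print(arm.grip_depth)
E
```

```text
pics
{'t': 0.0, 'joint_positions': array([ 0.9979,  0.4778,  0.0224,  1.5564, -0.0115,  1.1093, -0.0831]), 'dq': array([-0.0007, -0.0013, -0.0005, -0.0012,  0.001 ,  0.0003,  0.0007]), 'joint_efforts': array([  0.0006, -58.2842,   1.5351, -27.2598,  -0.0542,   0.0171,
         0.0002]), 'ee_pos': array([ 0.3023, -0.6028,  0.2009]), 'tool_rot': array([-3.0676,  1.569 ,  2.1097]), 'ft_force': array([ 0.2451, -0.6001,  0.4729]), 'ft_torque': array([-0.0568,  0.0218,  0.0053]), 'gripper_width': 0.08770002584973335}
side {'vfov': 55.325439283547176, 'cx': 255.04004405501107, 'cy': 191.67249012289372, 'extrinsics': array([[-0.9977, -0.0491,  0.0475,  0.4736],
       [-0.0675,  0.6015, -0.796 ,  0.6294],
       [ 0.0105, -0.7974, -0.6034,  0.7556],
       [ 0.    ,  0.    ,  0.    ,  1.    ]])}
top {'vfov': 54.321520379776906, 'cx': 256.13365605730934, 'cy': 195.54793122052064, 'extrinsics': array([[-0.027 , -0.9909,  0.1321,  0.386 ],
       [-0.9996,  0.0282,  0.007 , -0.1803],
       [-0.0107, -0.1318, -0.9912,  1.1668],
       [ 0.    ,  0.    ,  0.    ,  1.    ]])}
0.0187
```

View pics/side0.png

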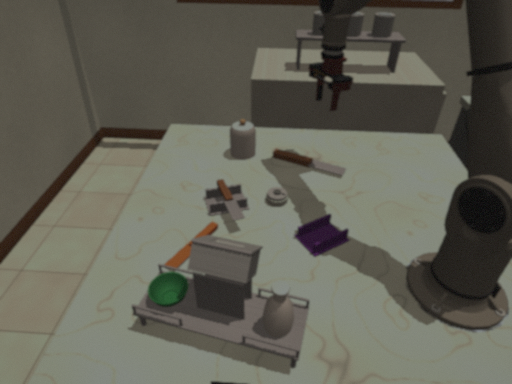

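View pics/top0.png

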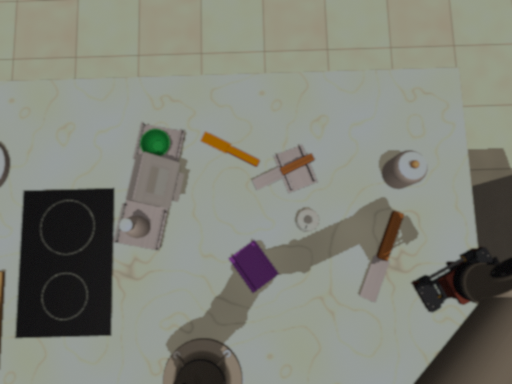

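The side view shows the tin at about (225,275), the spreader on its grey rest at (228,195), and the purple, orange and large brown decoys. In the top view the spreader runs from its blade tip (254,183) to its handle end (313,156). The tin ledge is at (183,178) and the timer at (307,218). I'll zoom in next.

```bash
cat > h.py <<'E'
import numpy as np,cv2
from workcell import arm
np.set_printoptions(precision=4,suppress=True)
def K(n):
    c=arm.get_calibration(n);f=192/np.tan(np.radians(c["vfov"]/2));return f,c["cx"],c["cy"],np.array(c["extrinsics"])
def ray(n,u,v):
    f,cx,cy,E=K(n);d=E[:3,:3]@np.array([(u-cx)/f,(v-cy)/f,1.]);return E[:3,3],d
def atz(n,u,v,z):
    o,d=ray(n,u,v);return o+d*(z-o[2])/d[2]
def proj(n,p):
    f,cx,cy,E=K(n);q=E[:3,:3].T@(np.asarray(p,float)-E[:3,3]);return np.array([cx+f*q[0]/q[2],cy+f*q[1]/q[2]])
def tri(*obs):
    A=np.zeros((3,3));b=np.zeros(3)
    for n,u,v in obs:
        o,d=ray(n,u,v);d=d/np.linalg.norm(d);P=np.eye(3)-np.outer(d,d);A+=P;b+=P@o
    x=np.linalg.solve(A,b);return x,[proj(n,x)-[u,v] for n,u,v in obs]
def grab(n):return arm.read_camera(n)[:,:,::-1].copy()
def crop(im,x0,y0,x1,y1,s,name,gam=0.6):
    c=im[y0:y1,x0:x1];c=cv2.resize(c,None,fx=s,fy=s,interpolation=cv2.INTER_CUBIC)
    c=(255*(c/255.)**gam).astype(np.uint8)
    for i in range(x0-x0%10+10,x1,10):
        cv2.line(c,(int((i+.5-x0)*s),0),(int((i+.5-x0)*s),5),(0,0,255),1);cv2.putText(c,str(i),(int((i+.5-x0)*s)-10,15),0,.35,(0,0,255))
    for i in range(y0-y0%10+10,y1,10):
        cv2.line(c,(0,int((i+.5-y0)*s)),(5,int((i+.5-y0)*s)),(0,0,255),1);cv2.putText(c,str(i),(6,int((i+.5-y0)*s)+4),0,.35,(0,0,255))
    cv2.imwrite("pics/"+name+".png",c)
E
python3 - <<'E'
from h import *
t=cv2.imread("pics/top0.png");s=cv2.imread("pics/side0.png")
crop(t,110,115,210,190+65,5.5 if 0 else 4,"t_tin") ;crop(t,245,135,325,195,9,"t_spr");crop(s,180,165,260,225,9,"s_spr");crop(s,130,220,320,360,4,"s_tin")
E
```

```text
(no output)
```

View pics/t_spr.png

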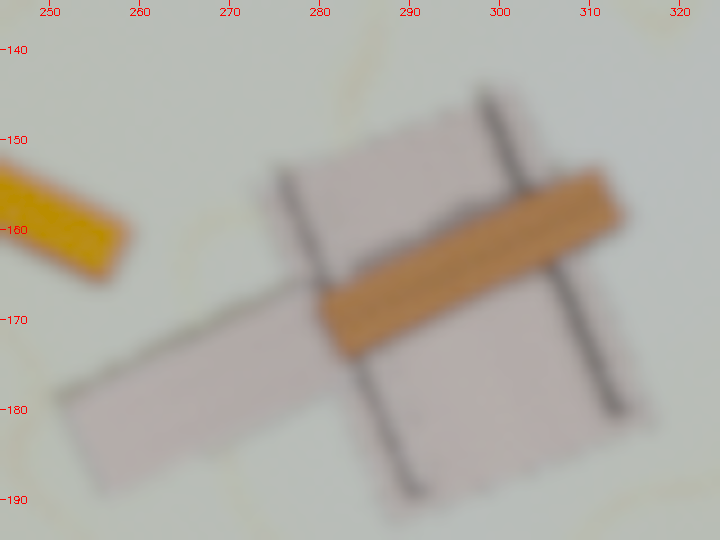

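View pics/s_spr.png

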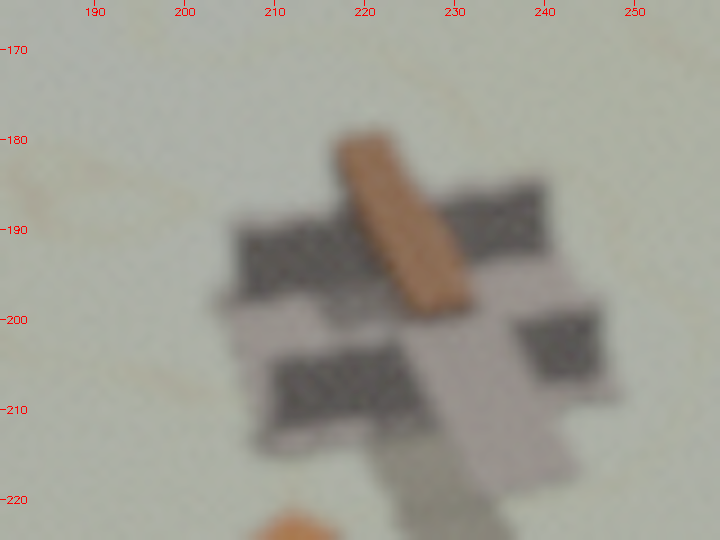

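View pics/t_tin.png

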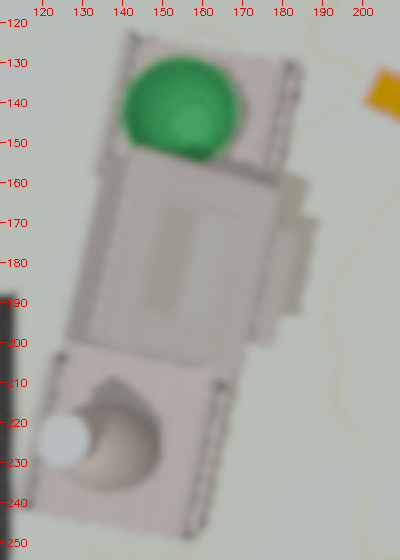

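View pics/s_tin.png

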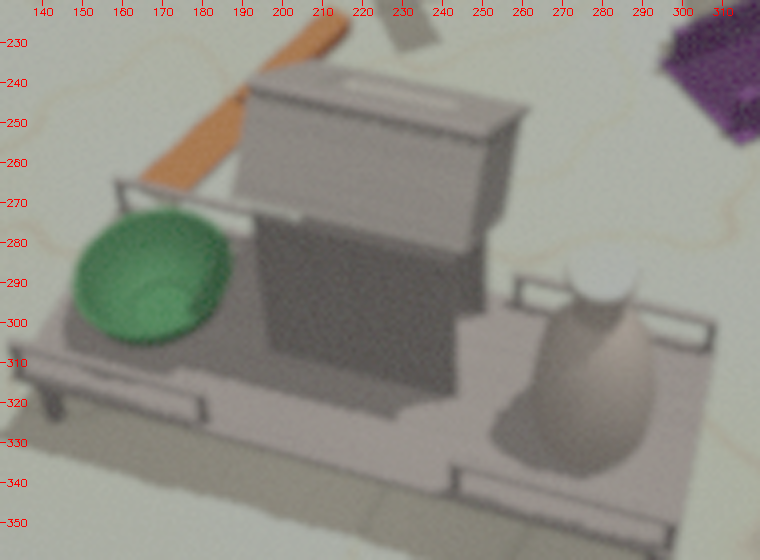

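The zooms show the spreader blade pointing at the tin. In the top view its tip corners are near (251,179) and (256,190). The lid top corners are about (141,152), (178,162), (168,207) and (133,199). I'll zoom further and fit models.

```bash
python3 - <<'E'
from h import *
t=cv2.imread("pics/top0.png");s=cv2.imread("pics/side0.png")
crop(t,120,145,200,215-7,9,"t_tin2",.8) ;crop(s,180,225,270,290,8,"s_tin2",.7)
E
```

```text
(no output)
```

View pics/t_tin2.png

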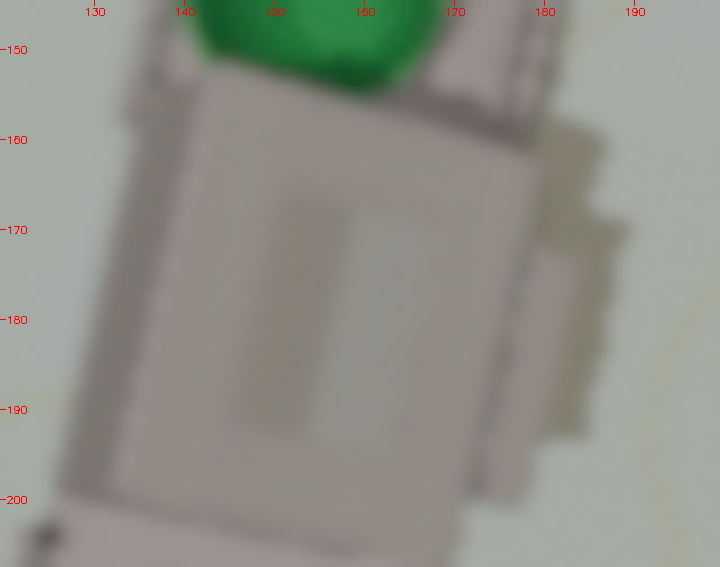

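View pics/s_tin2.png

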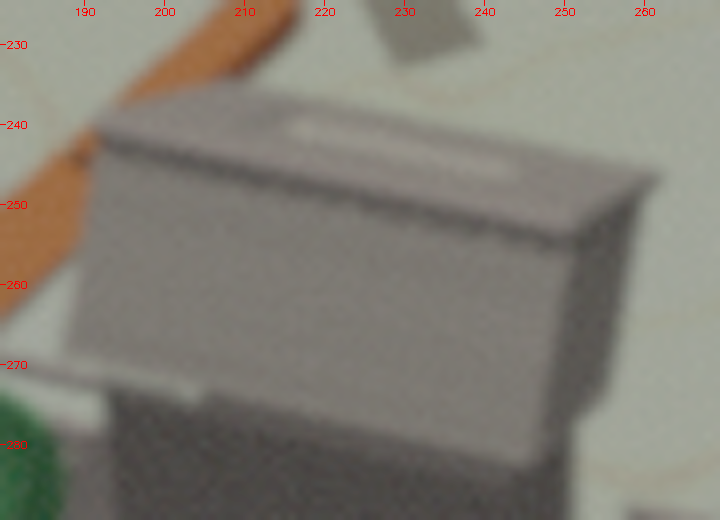

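```bash
cat > model.py <<'E'
from h import *
from scipy.optimize import least_squares
c,s_=np.cos(np.radians(38)),np.sin(np.radians(38))
def tinR(yaw):
    # x axis: up the slope, horizontal dir = (cos yaw, sin yaw)
    h=np.array([np.cos(yaw),np.sin(yaw),0]);x=h*c+np.array([0,0,s_]);z=-h*s_+np.array([0,0,c]);return np.column_stack([x,np.cross(z,x),z])
def tinp(p,q):return np.array([p[0],p[1],p[2]])+tinR(p[3])@np.array(q)
E
python3 - <<'E'
from model import *
# y_tin: x horiz=+Y world => y_tin = z cross x ~ -X world
for name,zt in(("front-far top",.17+.004*c),):
    print(atz("top",178.8,161.5,zt),atz("top",168,208,zt))
obs=[("top",178.8,161.5,(0,-.064,.004)),("top",141.5,151.5,(.1,-.064,.004)),("top",132.3,199,(.1,.064,.004)),
("top",184.3,172.5,(-.025,-.04,-.010)),("top",177.5,200.5,(-.025,.04,-.010)),
("side",192.3,240.5,(.1,-.064,.004)),("side",251,254,(.1,.064,.004)),("side",262,246.3,(0,.064,.004)),("side",207.5,235,(0,-.064,.004))]
f=lambda p:np.concatenate([proj(n,tinp(p,q))-[u,v] for n,u,v,q in obs])
for fixz in(0,1):
    g=(lambda p:np.append(f(p),(p[2]-.17)*5000*fixz))
    r=least_squares(g,[.5,.1,.17,np.pi/2],loss="soft_l1")
    print(r.x,np.degrees(r.x[3]));print(f(r.x).reshape(-1,2))
E
```

```text
[0.6177 0.0344 0.1732] [0.4915 0.0633 0.1732]
[0.5549 0.05   0.1694 1.3663] 78.28521300236245
[[-0.0316  0.27  ]
 [ 2.0447 -0.2872]
 [ 0.3245  1.0262]
 [-1.3383  0.379 ]
 [-0.3938  0.5183]
 [-1.95   -0.6532]
 [ 0.7298 -1.0646]
 [-0.5362  0.7711]
 [-0.5125  0.7087]]
[0.5549 0.0501 0.17   1.3668] 78.31206346046777
[[-0.1294  0.2447]
 [ 1.9155 -0.3069]
 [ 0.2092  1.0419]
 [-1.4272  0.3596]
 [-0.4737  0.5176]
 [-1.9452 -0.8163]
 [ 0.7852 -1.2468]
 [-0.4985  0.6044]
 [-0.5139  0.5592]]
```

```bash
cat >> model.py <<'E'
def overlay(im,n,x0,y0,x1,y1,S,name,polys,gam=.7):
    crop(im,x0,y0,x1,y1,S,name,gam);o=cv2.imread(f"pics/{name}.png")
    for P,col in polys:
        uv=np.array([(proj(n,q)+.5-[x0,y0])*S for q in P]);cv2.polylines(o,[np.round(uv).astype(int)],True,col,1)
    cv2.imwrite(f"pics/{name}.png",o)
def tinpolys(p,a=0.):
    P=lambda L:[tinp(p,q) for q in L]
    R=lambda q:(.1-(.1-q[0])*np.cos(a)-q[2]*np.sin(a)*0+q[2]*np.sin(a)*1,q[1],(.1-q[0])*np.sin(a)+q[2]*np.cos(a))
    lid=[R(q) for q in [(0,-.064,.004),(.1,-.064,.004),(.1,.064,.004),(0,.064,.004)]]
    win=[R(q) for q in [(.025,-.035,.004),(.075,-.035,.004),(.075,.035,.004),(.025,.035,.004)]]
    led=[(-.025,-.04,-.01),(-.0,-.04,-.01),(0,.04,-.01),(-.025,.04,-.01)]
    return [(P(lid),(0,255,255)),(P(win),(255,255,0)),(P(led),(0,0,255))]
E
python3 - <<'E'
from model import *
p=[.5549,.0501,.17,1.3668]
t=cv2.imread("pics/top0.png");s=cv2.imread("pics/side0.png")
overlay(t,"top",120,145,200,208,9,"ov_t",tinpolys(p));overlay(s,"side",180,225,270,290,8,"ov_s",tinpolys(p))
a=cv2.imread("pics/ov_t.png");b=cv2.imread("pics/ov_s.png")
E
```

```text
(no output)
```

View pics/ov_t.png

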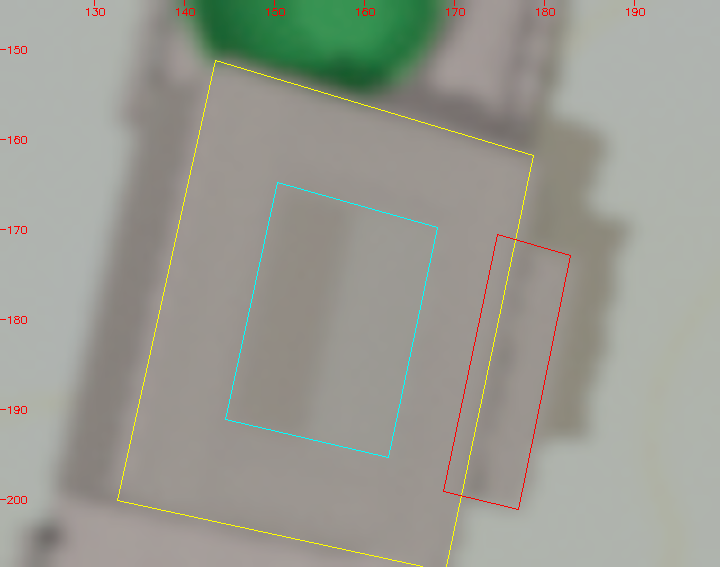

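View pics/ov_s.png

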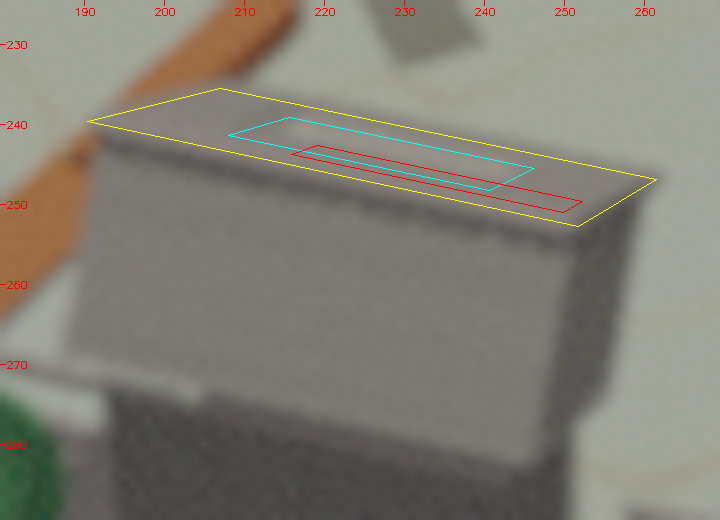

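The overlay matches to within about 1 px. The tin origin is near (0.555, 0.050, 0.170) with heading 78.3°. Next I'll fit the spreader and rest.

```bash
cat >> model.py <<'E'
def spp(p,q):
    a=p[3];ca,sa=np.cos(a),np.sin(a);return np.array([p[0]+ca*q[0]-sa*q[1],p[1]+sa*q[0]+ca*q[1],p[2]+q[2]])
def sppolys(p):
    P=lambda L:[spp(p,q) for q in L]
    return [(P([(-.055,-.012,.01),(.055,-.012,.01),(.055,.012,.01),(-.055,.012,.01)]),(0,255,255)),
    (P([(.055,-.018,.0015),(.145,-.018,.0015),(.145,.018,.0015),(.055,.018,.0015)]),(255,255,0))]
def restpolys(p):
    P=lambda L:[spp(p,q) for q in L]
    o=[(P([(-.05,-.065,.004),(.05,-.065,.004),(.05,.065,.004),(-.05,.065,.004)]),(0,255,0))]
    for b in(-.038,.038):o.append((P([(b-.004,-.06,.04),(b+.004,-.06,.04),(b+.004,.06,.04),(b-.004,.06,.04)]),(0,0,255)))
    return o
E
python3 - <<'E'
from model import *
# tail/handle-front corners both views -> height
obs=[("top",251,179.3,(.145,-.018,0)),("top",256,190,(.145,.018,0)),
("top",311.3,153.3,(-.055,-.012,.01)),("top",314,158.5,(-.055,.012,.01)),("top",280,168.3,(.055,-.012,.01)),("top",283.3,174.3,(.055,.012,.01)),
("side",216.8,180.5,(-.055,-.012,.01)),("side",222.5,179.3,(-.055,.012,.01)),("side",235,220,(.145,-.018,0)),("side",244,217,(.145,.018,0))]
f=lambda p:np.concatenate([proj(n,spp(p,q))-[u,v] for n,u,v,q in obs])
r=least_squares(f,[.6,-.3,.05,2.],loss="soft_l1");print(r.x,np.degrees(r.x[3]));print(f(r.x).reshape(-1,2))
sp=r.x
ob2=[("top",298,145,(-.038,-.06,.04)),("top",313,181,(-.038,.06,.04)),("top",275.5,154,(.038,-.06,.04)),("top",290.5,190,(.038,.06,.04)),
("side",205.5,189.3,(-.042,-.06,.04)),("side",240,185,(-.042,.06,.04))]
g=lambda p:np.concatenate([proj(n,spp(p,q))-[u,v] for n,u,v,q in ob2])
r2=least_squares(g,[*sp[:2],0,sp[3]],loss="soft_l1");print(r2.x,np.degrees(r2.x[3]));print(g(r2.x).reshape(-1,2))
t=cv2.imread("pics/top0.png");s=cv2.imread("pics/side0.png")
overlay(t,"top",245,135,325,195,9,"ov_t2",sppolys(sp)+restpolys(r2.x));overlay(s,"side",180,165,260,225,9,"ov_s2",sppolys(sp)+restpolys(r2.x))
for nm,uv,z in(("timer",(307,218),.038),):print(nm,atz("top",*uv,z))
E
```

```text
[ 0.6275 -0.2984  0.049   1.9988] 114.5241731016389
[[ 0.3089  0.4427]
 [ 0.5305  0.2898]
 [ 0.1546 -1.1002]
 [ 1.0913  0.656 ]
 [-1.0612 -0.3586]
 [-0.7927  0.6719]
 [-0.9807 -0.6819]
 [ 0.3373 -0.9032]
 [-2.1123  0.6417]
 [ 0.6377  0.8339]]
[ 0.6205 -0.2914 -0.0006  1.9217] 110.10723054137621
[[ 0.1865  0.0485]
 [ 0.262  -0.4024]
 [-0.114  -0.0306]
 [-0.3033 -0.2707]
 [-0.1034  0.8814]
 [ 1.165  -0.5846]]
timer [ 0.4638 -0.3237  0.038 ]
```

View pics/ov_t2.png

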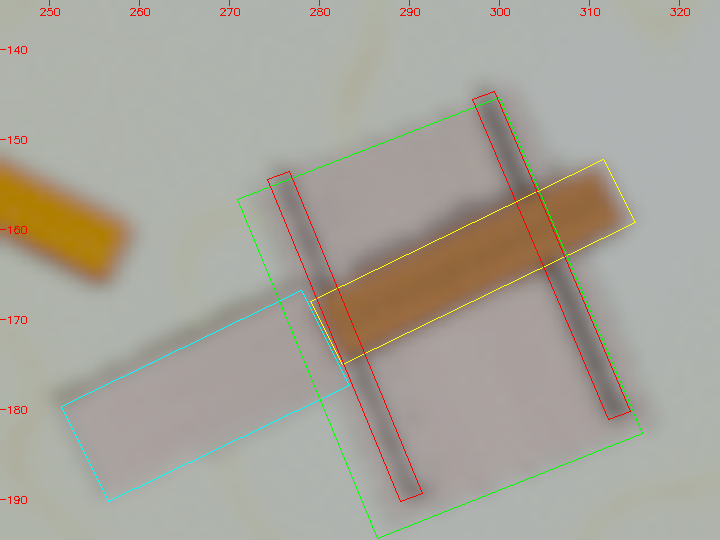

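View pics/ov_s2.png

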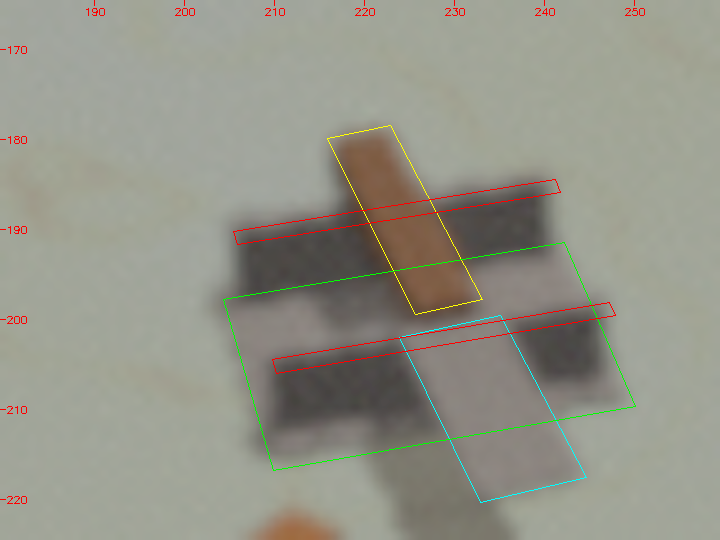

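```bash
cat >> h.py <<'E'
from scipy.spatial.transform import Rotation as Ro
def st():
    o=arm.get_obs();M=Ro.from_euler("xyz",o["tool_rot"]).as_matrix();print("t",round(o["t"],2),"tcp",o["ee_pos"]*1000,"jaw heading",np.degrees(np.arctan2(M[1,2],M[0,2])),"xax",M[:,0],"F",o["ft_force"],"T",o["ft_torque"],"w",o["gripper_width"]*1000,"q",o["joint_positions"])
E
python3 - <<'E'
from h import *
st()
E
```

```text
t 0.1 tcp [ 302.2965 -602.8988  201.0363] jaw heading -63.367483270214684 xax [-0.0008  0.0013 -1.    ] F [-0.1012  0.11    0.1726] T [ 0.0253  0.005  -0.0174] w 87.47721678761363 q [ 0.9979  0.4777  0.0224  1.5563 -0.0115  1.1093 -0.0831]
```

Emit:
{"op": "servo_tool", "data": {"deltas": [{"x": 36, "y": 35, "z": -8, "roll": 9.8, "hand": 100}, {"x": 36, "y": 35, "z": -8, "roll": 9.8, "hand": 100}, {"x": 36, "y": 35, "z": -8, "roll": 9.8, "hand": 100}, {"x": 36, "y": 35, "z": -8, "roll": 9.8, "hand": 100}, {"x": 36, "y": 35, "z": -8, "roll": 9.8, "hand": 100}, {"x": 36, "y": 35, "z": -8, "roll": 9.8, "hand": 100}, {"x": 36, "y": 35, "z": -8, "roll": 9.8, "hand": 100}, {"x": 36, "y": 35, "z": -8, "roll": 9.8, "hand": 100}, {"x": 33, "y": 33, "z": -8, "roll": 9.5, "hand": 100}, {"x": 0, "y": 0, "z": 0, "roll": 0, "hand": 100}]}}

```text
t: 1.35
ee_pos: [0.6259, -0.2847, 0.1286]
tool_rot: [1.149, 1.567, 1.586]
ft_force: [0.2, -0.3, -0.5]
gripper_width: 0.0876
```

```bash
python3 - <<'E'
from model import *
st()
t=grab("top");s=grab("side");cv2.imwrite("pics/top1.png",t);cv2.imwrite("pics/side1.png",s)
crop(t,220,110,360,215,5.5,"t1");crop(s,160,120,280,230,5,"s1")
E
```

```text
t 1.35 tcp [ 625.8937 -284.6859  128.5915] jaw heading 24.999651511971365 xax [-0.0001  0.004  -1.    ] F [ 0.1656 -0.2845 -0.5041] T [-0.0476 -0.0959  0.0634] w 87.57513874847872 q [ 0.6066  0.5979 -0.3943  1.5644  0.2503  1.0311  0.5808]
```

View pics/s1.png

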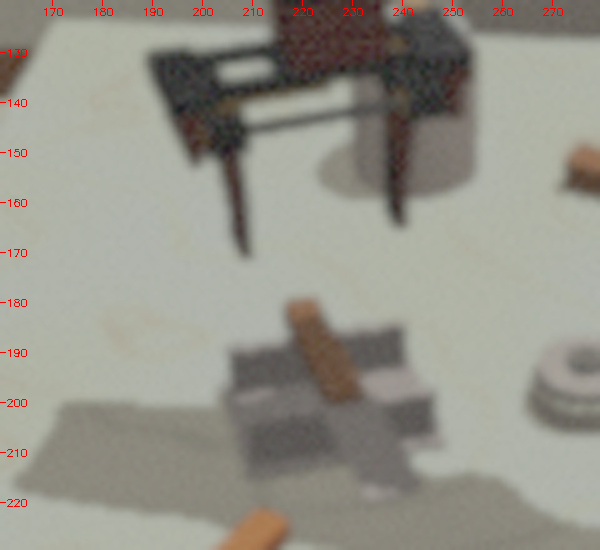

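The side view shows the open fingers straddling the handle, with tips at (208,170) and (239,164). I'll descend and close.

Emit:
{"op": "servo_tool", "data": {"deltas": [{"x": -2, "y": -5.5, "z": 0, "roll": 0, "hand": 100}, {"x": 0, "y": 0, "z": -20, "roll": 0, "hand": 100}, {"x": 0, "y": 0, "z": -20, "roll": 0, "hand": 100}, {"x": 0, "y": 0, "z": -20, "roll": 0, "hand": 100}, {"x": 0, "y": 0, "z": -20, "roll": 0, "hand": 100}, {"x": 0, "y": 0, "z": -17, "roll": 0, "hand": 100}, {"x": 0, "y": 0, "z": 0, "roll": 0, "hand": 100}, {"x": 0, "y": 0, "z": 0, "roll": 0, "hand": 0}, {"x": 0, "y": 0, "z": 0, "roll": 0, "hand": 0}, {"x": 0, "y": 0, "z": 0, "roll": 0, "hand": 0}]}}

```text
t: 2.7
ee_pos: [0.6221, -0.2961, 0.0336]
tool_rot: [-0.855, 1.57, -0.427]
ft_force: [-0.2, 0.7, 0.1]
gripper_width: 0.0614
```

```bash
python3 - <<'E'
from model import *
st()
E
```

```text
t 2.7 tcp [ 622.051  -296.1136   33.6252] jaw heading 24.527540451055973 xax [ 0.0011 -0.0005 -1.    ] F [-0.1701  0.6606  0.0842] T [-0.0333 -0.0468  0.0089] w 61.413319819411704 q [ 0.5984  0.702  -0.3592  1.6214  0.3012  0.8719  0.5503]
```

Emit:
{"op": "servo_tool", "data": {"deltas": [{"x": 0, "y": 0, "z": 0, "roll": 0, "hand": 0}, {"x": 0, "y": 0, "z": 0, "roll": 0, "hand": 0}, {"x": 0, "y": 0, "z": 0, "roll": 0, "hand": 0}, {"x": 0, "y": 0, "z": 0, "roll": 0, "hand": 0}, {"x": 0, "y": 0, "z": 0, "roll": 0, "hand": 0}, {"x": 0, "y": 0, "z": 0, "roll": 0, "hand": 0}, {"x": 0, "y": 0, "z": 10, "roll": 0, "hand": 0}, {"x": 0, "y": 0, "z": 20, "roll": 0, "hand": 0}, {"x": 0, "y": 0, "z": 30, "roll": 0, "hand": 0}, {"x": 0, "y": 0, "z": 30, "roll": 0, "hand": 0}]}}

```text
t: 3.95
ee_pos: [0.6217, -0.2961, 0.1253]
tool_rot: [-0.901, 1.57, -0.473]
ft_force: [-0.3, -0.6, -0.4]
gripper_width: 0.0237
```

```bash
python3 - <<'E'
from model import *
st()
t=grab("top");s=grab("side");cv2.imwrite("pics/top2.png",t);cv2.imwrite("pics/side2.png",s)
crop(t,220,110,360,215,5.5,"t2");crop(s,160,120,280,230,5,"s2")
E
```

```text
t 3.95 tcp [ 621.7101 -296.0589  125.2512] jaw heading 24.52525526100451 xax [ 0.0008 -0.0004 -1.    ] F [-0.3452 -0.5509 -0.4257] T [-0.0263 -0.1276  0.0196] w 23.72474005214832 q [ 0.6182  0.6004 -0.3882  1.5671  0.2534  1.0231  0.587 ]
```

View pics/s2.png

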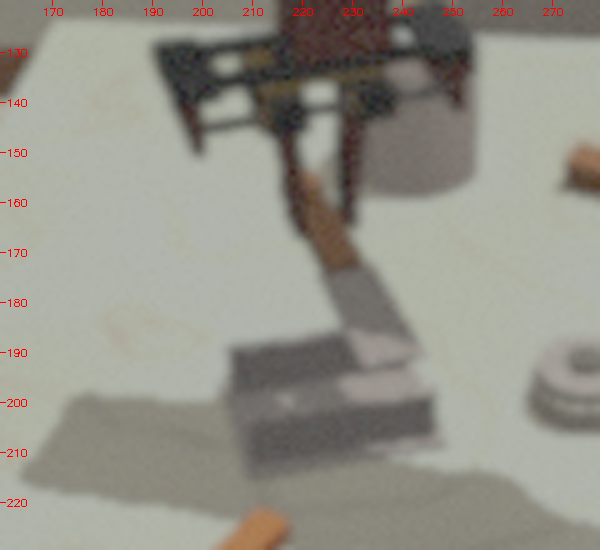

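View pics/t2.png

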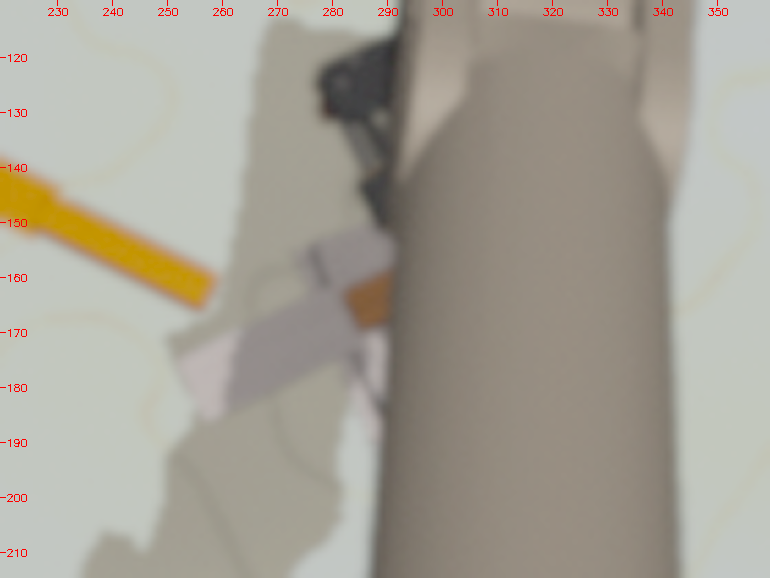

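```bash
cat >> model.py <<'E'
def heldp(par,q,tcp,head):
    # par: s (spreader x at jaws), e (height of spreader axis at jaws rel. grasp pt), th pitch(tip up)
    s,e,th=par;h=np.array([np.cos(head),np.sin(head),0]);l=np.array([-np.sin(head),np.cos(head),0]);z=np.array([0,0,1.])
    X=h*np.cos(th)+z*np.sin(th);Z=-h*np.sin(th)+z*np.cos(th)
    return np.asarray(tcp)+z*(.0187+e)+X*(q[0]-s)+l*q[1]+Z*q[2]
def heldpolys(par,tcp,head):
    P=lambda L:[heldp(par,q,tcp,head) for q in L]
    return [(P([(-.055,-.012,.01),(.055,-.012,.01),(.055,.012,.01),(-.055,.012,.01)]),(0,255,255)),(P([(-.055,-.012,-.01),(.055,-.012,-.01),(.055,.012,-.01),(-.055,.012,-.01)]),(0,150,150)),
    (P([(.055,-.018,0),(.145,-.018,0),(.145,.018,0),(.055,.018,0)]),(255,255,0))]
def cur():
    o=arm.get_obs();M=Ro.from_euler("xyz",o["tool_rot"]).as_matrix();return o["ee_pos"],np.arctan2(M[1,2],M[0,2])+np.pi/2
def heldfit(obs,tcp,head,x0=(.005,0,0)):
    f=lambda p:np.concatenate([np.concatenate([proj(n,heldp(p,q,tcp,head))-[u,v] for n,u,v,q in obs]),[(p[1])/.004]])
    r=least_squares(f,x0,loss="soft_l1");print("s,e mm",r.x[:2]*1000,"th deg",np.degrees(r.x[2]));print(f(r.x)[:-1].reshape(-1,2));return r.x
E
python3 - <<'E'
from model import *
tcp,head=cur()
obs=[("top",251.7,175.5,(.145,-.018,0)),("top",258,186,(.145,.018,0)),("side",243.3,190.3,(.145,.018,0)),("side",224.5,173.3,(.055,-.012,-.01) ),("top",282.5,162,(.055,-.012,.01))]
p=heldfit(obs,tcp,head);print(p.tolist())
overlay(cv2.imread("pics/side2.png"),"side",160,120,280,230,5,"ov_s3",heldpolys(p,tcp,head)+[])
overlay(cv2.imread("pics/top2.png"),"top",220,110,360,215,5.5,"ov_t3",heldpolys(p,tcp,head))
E
```

```text
s,e mm [6.5679 3.1815] th deg -1.816661933478916
[[ 0.4009 -1.7367]
 [-0.1906 -0.7339]
 [ 1.3845  0.1043]
 [ 0.4001  3.7845]
 [-0.2466 -1.3438]]
[0.006567940935474887, 0.003181504352659883, -0.03170673213485329]
```

View pics/ov_s3.png

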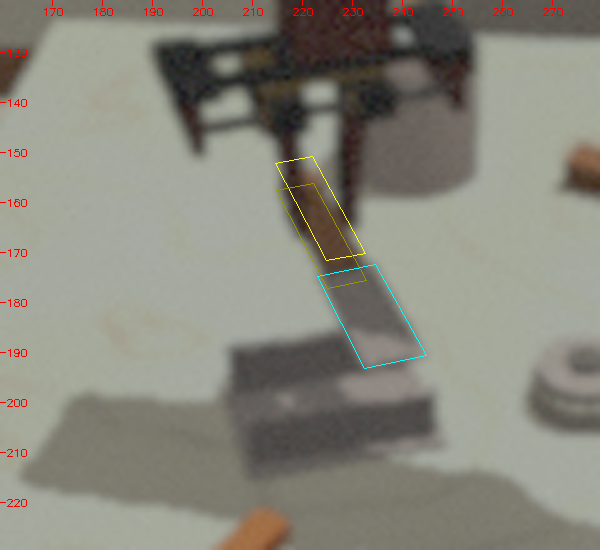

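View pics/ov_t3.png

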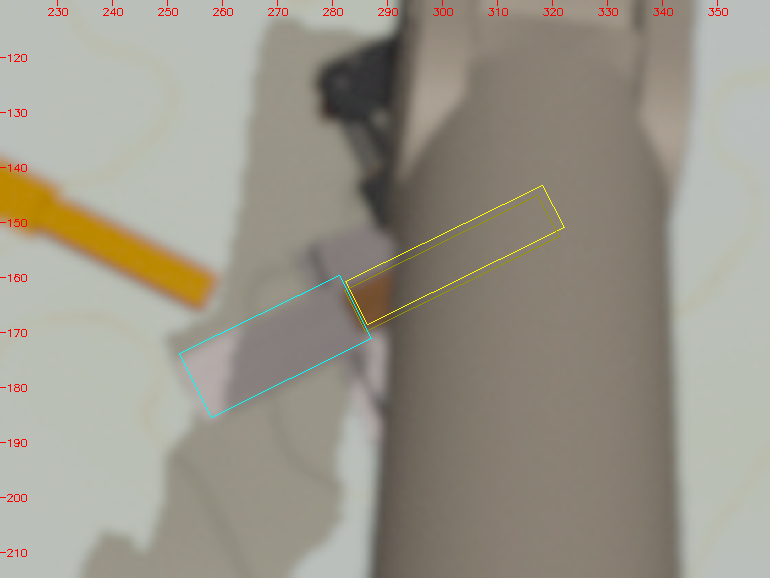

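The spreader is held nearly level: s ≈ 5 mm, width 23.7 mm. The tool can't pitch, so I'll turn the spreader in the grip by pressing its tip on the ledge while moving the gripper along an arc. First I'll go in front of the slot.

Emit:
{"op": "servo_tool", "data": {"deltas": [{"x": -10, "y": 15, "z": 12, "roll": -3, "hand": 0}, {"x": -16, "y": 26, "z": 6, "roll": -6, "hand": 0}, {"x": -16, "y": 26, "z": 4, "roll": -6, "hand": 0}, {"x": -16, "y": 26, "z": 0, "roll": -6, "hand": 0}, {"x": -16, "y": 26, "z": 0, "roll": -6, "hand": 0}, {"x": -16, "y": 26, "z": 0, "roll": -6, "hand": 0}, {"x": -13, "y": 23, "z": 0, "roll": -3.2, "hand": 0}, {"x": 0, "y": 0, "z": 0, "roll": 0, "hand": 0}, {"x": 0, "y": 0, "z": 0, "roll": 0, "hand": 0}, {"x": 0, "y": 0, "z": 0, "roll": 0, "hand": 0}]}}

```text
t: 5.3
ee_pos: [0.5189, -0.129, 0.1448]
tool_rot: [-0.616, 1.57, -0.82]
ft_force: [0.2, -0.9, -1.5]
gripper_width: 0.0237
```

```bash
python3 - <<'E'
from model import *
st();tcp,head=cur();print(np.degrees(head))
t=grab("top");s=grab("side");cv2.imwrite("pics/top4.png",t);cv2.imwrite("pics/side4.png",s)
p=[.0055,.002,-.015];tp=[.5546,.0485,.17,1.3668]
overlay(t,"top",120,120,260,225,5.5,"ov_t4",heldpolys(p,tcp,head)+tinpolys(tp),.8);overlay(s,"side",160,150,290,260,6,"ov_s4",heldpolys(p,tcp,head)+tinpolys(tp))
E
```

```text
t 5.3 tcp [ 518.9288 -129.0423  144.8246] jaw heading -11.73506758566131 xax [ 0.0002 -0.0002 -1.    ] F [ 0.1833 -0.8687 -1.5322] T [-0.0777 -0.0564  0.0524] w 23.65101147955469 q [ 0.3981  0.334  -0.3288  1.9305  0.136   0.8981 -0.2036]
78.26493241433869
```

View pics/ov_t4.png

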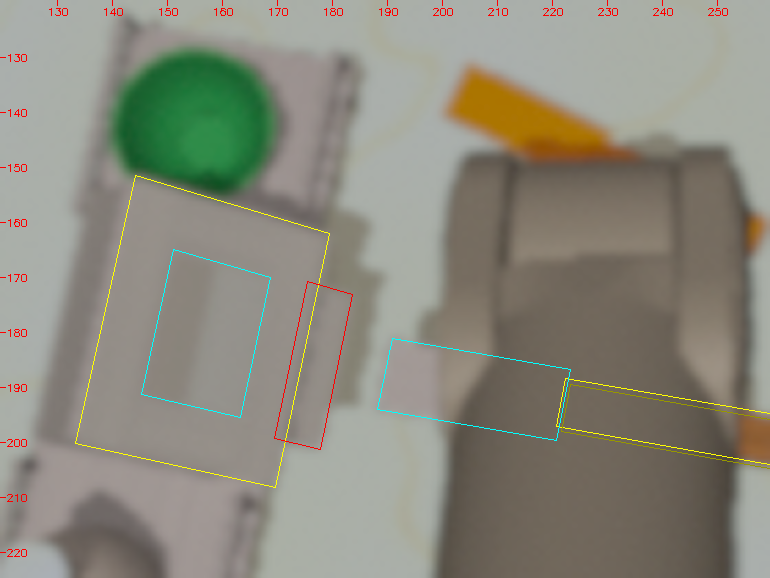

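View pics/ov_s4.png

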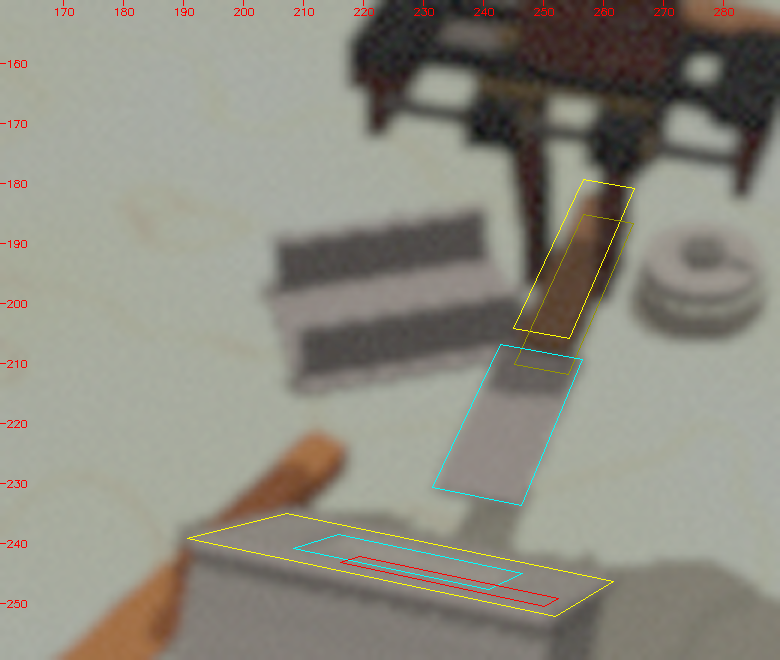

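The held-spreader model and the tin overlay both match: the blade end is at top-view (189,188), in line with the ledge. Next I'll bring the tip over the ledge and start the press.

Emit:
{"op": "servo_tool", "data": {"deltas": [{"x": 1.7, "y": 8.2, "z": 0, "roll": 0, "hand": 0}, {"x": 1.7, "y": 8.2, "z": 0, "roll": 0, "hand": 0}, {"x": 1.7, "y": 8.2, "z": 0, "roll": 0, "hand": 0}, {"x": 1.7, "y": 8.2, "z": 0, "roll": 0, "hand": 0}, {"x": 0.4, "y": 2, "z": -6, "roll": 0, "hand": 0}, {"x": 0, "y": 0, "z": -6, "roll": 0, "hand": 0}, {"x": 0, "y": 0, "z": -4, "roll": 0, "hand": 0}, {"x": 0, "y": 0, "z": -4, "roll": 0, "hand": 0}, {"x": 0, "y": 0.4, "z": -4, "roll": 0, "hand": 0}, {"x": 0, "y": 0, "z": 0, "roll": 0, "hand": 0}]}}

```text
t: 6.65
ee_pos: [0.5256, -0.0931, 0.1206]
tool_rot: [-2.384, 1.57, -2.588]
ft_force: [0.1, -2.0, 0.2]
gripper_width: 0.0233
```

```bash
cat > look.py <<'E'
from model import *
import sys
k=sys.argv[1];p=[float(sys.argv[2])/1000,float(sys.argv[3])/1000,np.radians(float(sys.argv[4]))];a=np.radians(float(sys.argv[5]))
st();tcp,head=cur()
t=grab("top");s=grab("side");cv2.imwrite(f"pics/top{k}.png",t);cv2.imwrite(f"pics/side{k}.png",s)
tp=[.5546,.0485,.17,1.3668]
tip=heldp(p,(.145,0,0),tcp,head);print("tip in tin mm",1000*tinR(tp[3]).T@(tip-tp[:3]),"tip",tip*1000)
overlay(t,"top",120,130,250,225,5.5,"ov_t"+k,heldpolys(p,tcp,head)+tinpolys(tp,a),.8);overlay(s,"side",170,160,290,270,6,"ov_s"+k,heldpolys(p,tcp,head)+tinpolys(tp,a))
crop(s,170,160,290,270,6,"s_"+k)
E
python3 look.py 5 5.5 2 5 0
```

```text
t 6.65 tcp [525.5782 -93.1435 120.5587] jaw heading -11.700292525937781 xax [-0.0005 -0.0003 -1.    ] F [ 0.0987 -1.9644  0.1935] T [-0.2045 -0.1047 -0.05  ] w 23.349958240519676 q [ 0.3346  0.3658 -0.3375  1.9523  0.1588  0.8492 -0.2917]
tip in tin mm [-14.6356  -0.3042  -9.6096] tip [553.76    42.9381 153.417 ]
```

View pics/ov_s5.png

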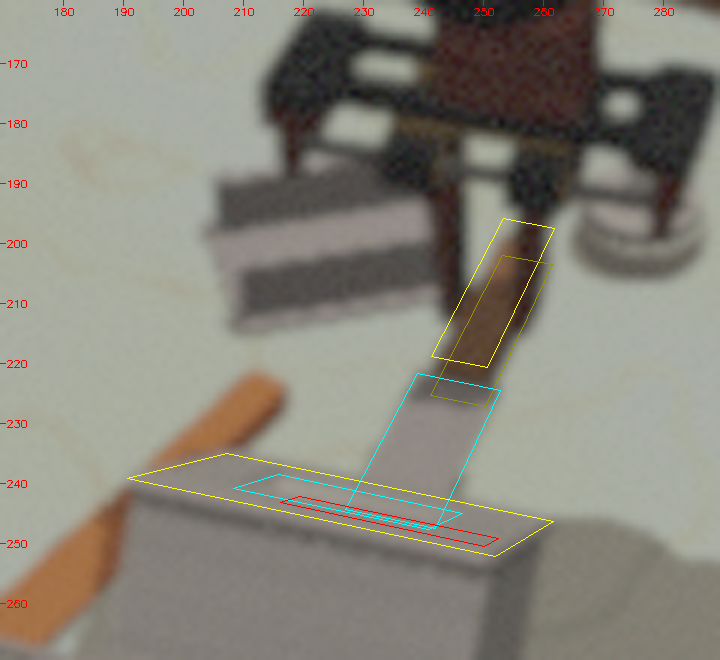

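View pics/ov_t5.png

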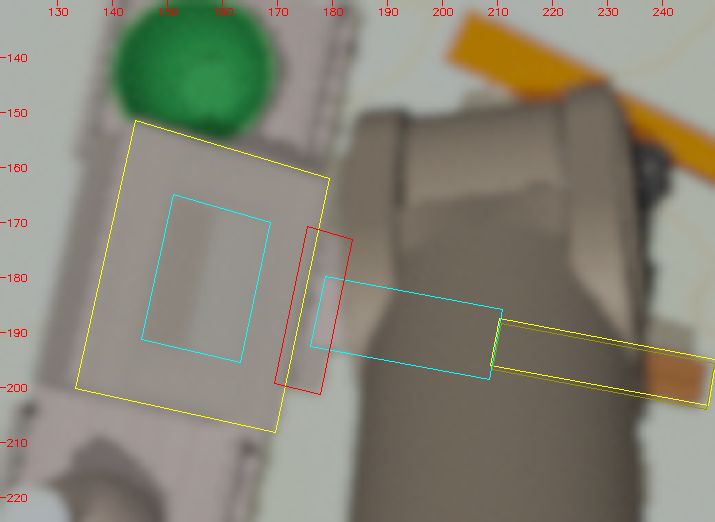

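Emit:
{"op": "servo_tool", "data": {"deltas": [{"x": 0.1, "y": 0.5, "z": -5.8, "roll": 0, "hand": 0}, {"x": 0.1, "y": 0.5, "z": -5.8, "roll": 0, "hand": 0}, {"x": 0.3, "y": 1.3, "z": -6, "roll": 0, "hand": 0}, {"x": 0.3, "y": 1.3, "z": -6, "roll": 0, "hand": 0}, {"x": 0.4, "y": 1.8, "z": -5.8, "roll": 0, "hand": 0}, {"x": 0.4, "y": 1.8, "z": -5.8, "roll": 0, "hand": 0}, {"x": 0.5, "y": 2.3, "z": -5.6, "roll": 0, "hand": 0}, {"x": 0.5, "y": 2.3, "z": -5.6, "roll": 0, "hand": 0}, {"x": 0.6, "y": 2.7, "z": -5.4, "roll": 0, "hand": 0}, {"x": 0.6, "y": 2.7, "z": -5.4, "roll": 0, "hand": 0}]}}

```text
t: 8.0
ee_pos: [0.5296, -0.0751, 0.0633]
tool_rot: [1.728, 1.571, 1.525]
ft_force: [0.2, -2.2, 1.0]
gripper_width: 0.0236
```

```bash
python3 look.py 6 5.5 2 28 0
```

```text
t 8.0 tcp [529.6249 -75.1159  63.2966] jaw heading -11.662202987683592 xax [ 0.      0.0002 -1.    ] F [ 0.207  -2.1566  0.9621] T [-0.2033  0.0045 -0.0359] w 23.57225524334569 q [ 0.2826  0.4489 -0.3209  1.9904  0.2057  0.733  -0.3656]
tip in tin mm [-14.9461  -0.5297 -14.353 ] tip [554.5229  45.5126 149.4879]
```

View pics/ov_s6.png

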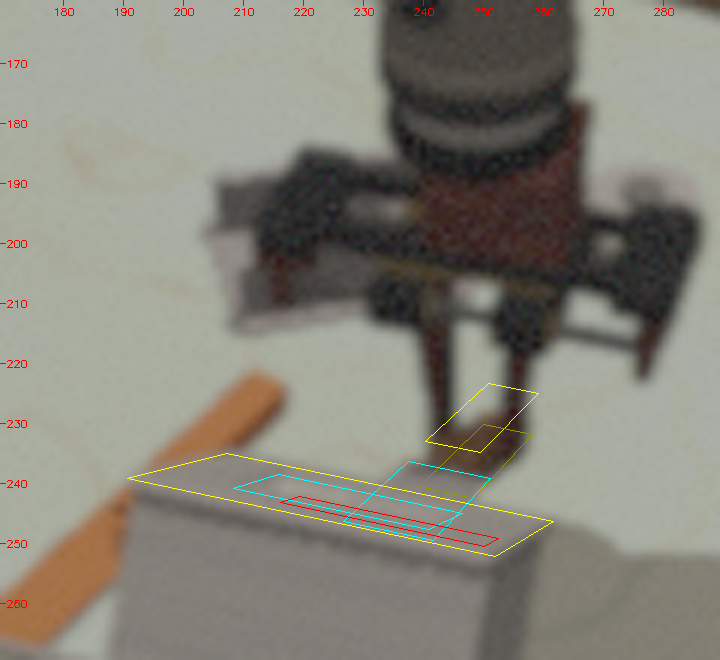

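View pics/ov_t6.png

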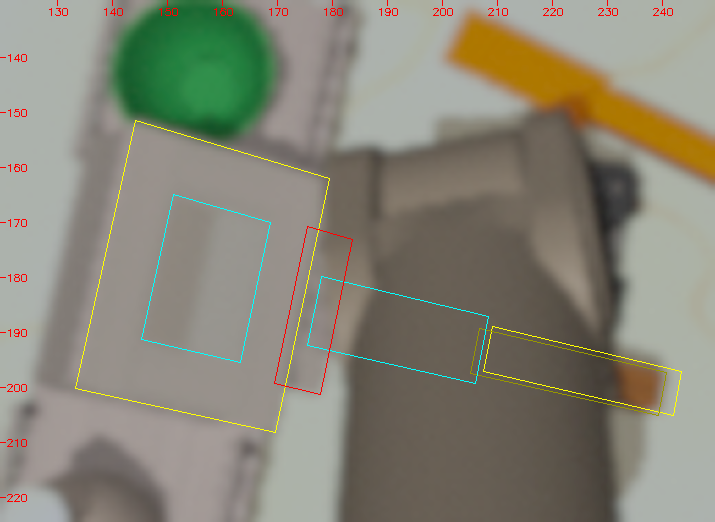

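Emit:
{"op": "servo_tool", "data": {"deltas": [{"x": 0.6, "y": 3.2, "z": -5.1, "roll": 0, "hand": 0}, {"x": 0.7, "y": 3.2, "z": -5.1, "roll": 0, "hand": 0}, {"x": 0.5, "y": 2.5, "z": -3.5, "roll": 0, "hand": 0}, {"x": 0.5, "y": 2.5, "z": -3.5, "roll": 0, "hand": 0}, {"x": 0, "y": 0, "z": 0, "roll": 0, "hand": 0}, {"x": 0, "y": 0, "z": 1, "roll": 0, "hand": 0}, {"x": 0.6, "y": 3.1, "z": 2.5, "roll": 0, "hand": 0}, {"x": 0.7, "y": 3.1, "z": 2.5, "roll": 0, "hand": 0}, {"x": 0.6, "y": 3.1, "z": 2.5, "roll": 0, "hand": 0}, {"x": 0.6, "y": 3.1, "z": 2.5, "roll": 0, "hand": 0}]}}

```text
t: 9.35
ee_pos: [0.5344, -0.0516, 0.0577]
tool_rot: [-0.782, 1.571, -0.985]
ft_force: [-0.7, -2.1, -0.6]
gripper_width: 0.0236
```

```bash
python3 look.py 7 5.5 2 38 0
```

```text
t 9.35 tcp [534.4211 -51.5651  57.7288] jaw heading -11.667372076161099 xax [ 0.0001 -0.0002 -1.    ] F [-0.6643 -2.1487 -0.618 ] T [-0.3161 -0.026   0.0149] w 23.57968917426896 q [ 0.2374  0.4602 -0.321   1.9891  0.2134  0.7241 -0.4166]
tip in tin mm [ 2.6845 -0.4713 -9.3135] tip [556.6517  56.0911 164.3136]
```

View pics/ov_s7.png

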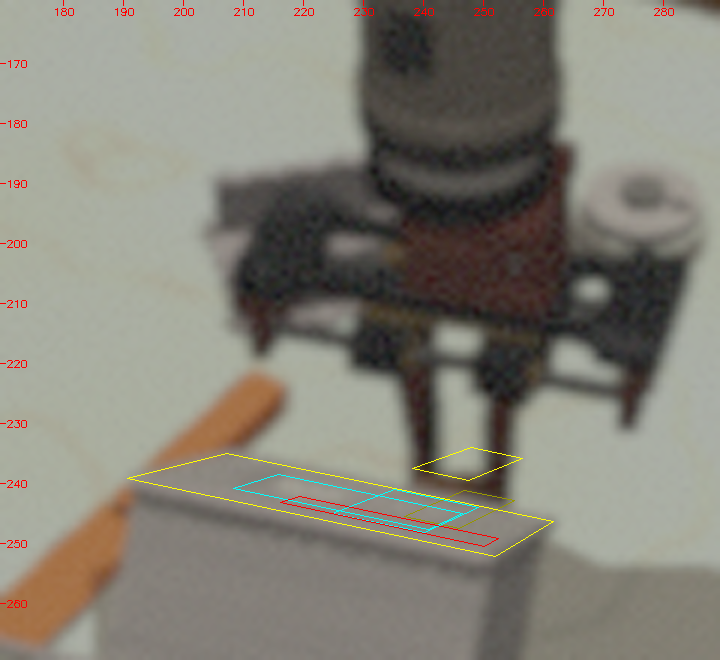

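View pics/ov_t7.png

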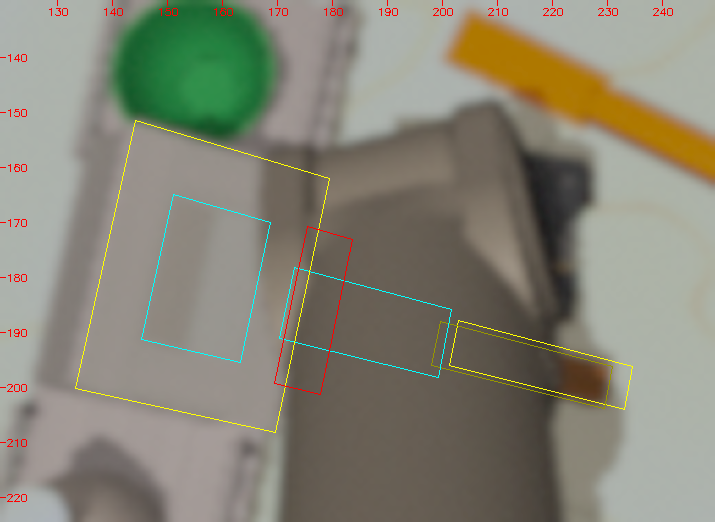

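Top view: the blade enters under the lid's edge at about (176,186). The lid is still shut, its outline unchanged. I'll slide 30 mm further up the slope.

Emit:
{"op": "servo_tool", "data": {"deltas": [{"x": 0.6, "y": 2.9, "z": 2.3, "roll": 0, "hand": 0}, {"x": 0.6, "y": 2.9, "z": 2.3, "roll": 0, "hand": 0}, {"x": 0.6, "y": 2.9, "z": 2.3, "roll": 0, "hand": 0}, {"x": 0.6, "y": 2.9, "z": 2.3, "roll": 0, "hand": 0}, {"x": 0.6, "y": 2.9, "z": 2.3, "roll": 0, "hand": 0}, {"x": 0.6, "y": 2.9, "z": 2.3, "roll": 0, "hand": 0}, {"x": 0.6, "y": 2.9, "z": 2.3, "roll": 0, "hand": 0}, {"x": 0.6, "y": 2.9, "z": 2.3, "roll": 0, "hand": 0}, {"x": 0, "y": 0, "z": 0, "roll": 0, "hand": 0}, {"x": 0, "y": 0, "z": 0, "roll": 0, "hand": 0}]}}

```text
t: 10.7
ee_pos: [0.5395, -0.0279, 0.076]
tool_rot: [1.02, 1.57, 0.817]
ft_force: [-1.1, -0.6, 2.2]
gripper_width: 0.0234
```

```bash
python3 look.py 8 5.5 2 38 0
```

```text
t 10.7 tcp [539.462  -27.8822  76.0474] jaw heading -11.645425708544733 xax [ 0.0006  0.0007 -1.    ] F [-1.0701 -0.622   2.1675] T [-0.1608  0.0239 -0.0112] w 23.377698111126367 q [ 0.2044  0.4378 -0.3333  1.9705  0.201   0.7641 -0.4487]
tip in tin mm [33.0426 -0.5678 -9.7852] tip [561.6514  79.7825 182.6322]
```

View pics/ov_s8.png

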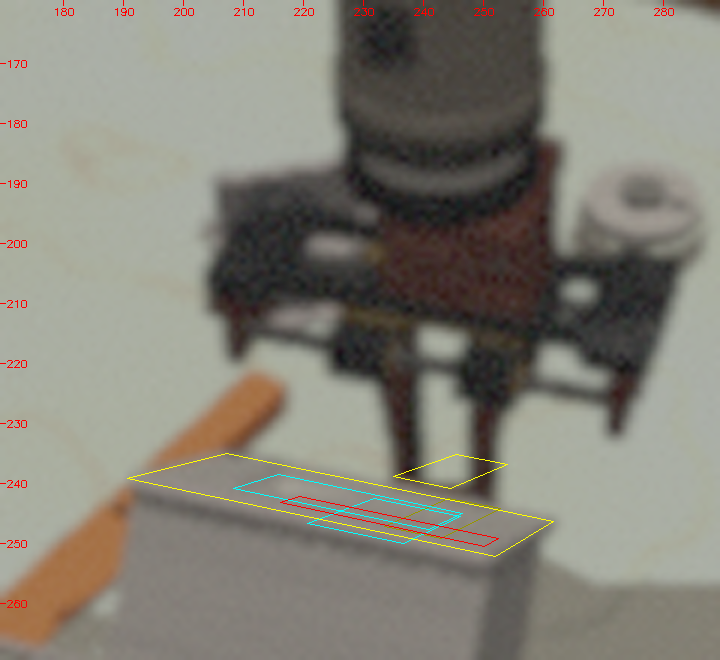

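View pics/ov_t8.png

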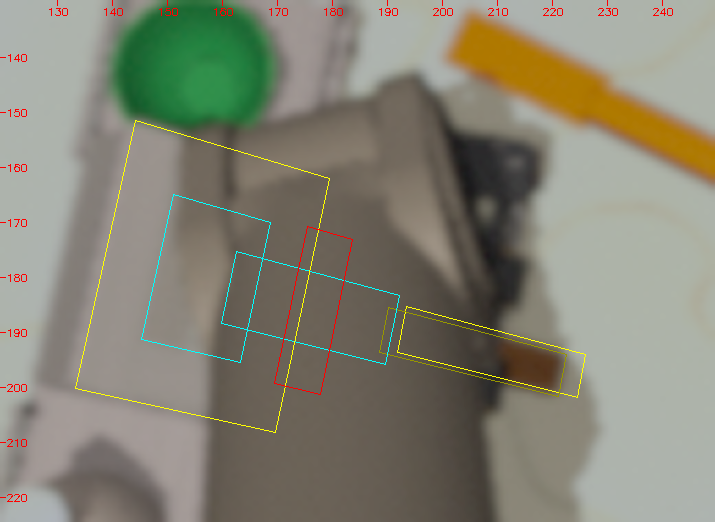

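The overlay puts the tip at about x=33 mm in the tin, with the lid outline unchanged, so it is still shut. Now I'll lever, following the arc of the lid.

Emit:
{"op": "servo_tool", "data": {"deltas": [{"x": -0.4, "y": -2.1, "z": 2.8, "roll": 0, "hand": 0}, {"x": -0.4, "y": -2.1, "z": 2.8, "roll": 0, "hand": 0}, {"x": -0.4, "y": -1.8, "z": 2.3, "roll": 0, "hand": 0}, {"x": -0.4, "y": -1.8, "z": 2.3, "roll": 0, "hand": 0}, {"x": -0.4, "y": -1.8, "z": 2.3, "roll": 0, "hand": 0}, {"x": -0.4, "y": -1.8, "z": 2.3, "roll": 0, "hand": 0}, {"x": -0.3, "y": -1.7, "z": 2.6, "roll": 0, "hand": 0}, {"x": -0.3, "y": -1.7, "z": 2.6, "roll": 0, "hand": 0}, {"x": -0.3, "y": -1.7, "z": 2.6, "roll": 0, "hand": 0}, {"x": -0.3, "y": -1.7, "z": 2.6, "roll": 0, "hand": 0}]}}

```text
t: 12.05
ee_pos: [0.5356, -0.0468, 0.1012]
tool_rot: [0.986, 1.571, 0.782]
ft_force: [0.9, 2.0, -2.2]
gripper_width: 0.0236
```

```bash
python3 look.py 9 5.5 2 38 18
```

```text
t 12.05 tcp [535.5547 -46.7767 101.2455] jaw heading -11.667842270578321 xax [ 0.  0. -1.] F [ 0.9006  2.0008 -2.2274] T [ 0.0894 -0.0851 -0.0169] w 23.608784440387204 q [ 0.2461  0.3983 -0.3391  1.9587  0.1785  0.8131 -0.3952]
tip in tin mm [33.352  -0.6123 21.9499] tip [557.7862  60.8793 207.8303]
```

View pics/ov_s9.png

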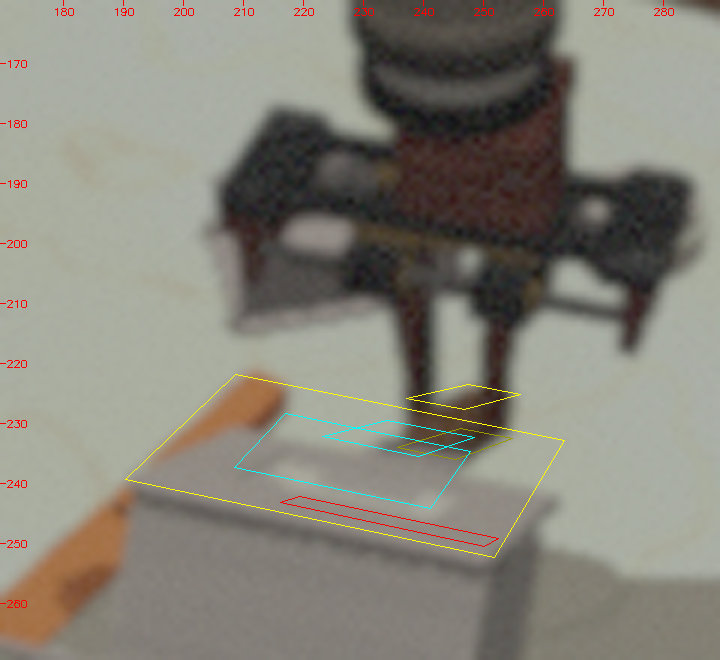

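View pics/ov_t9.png

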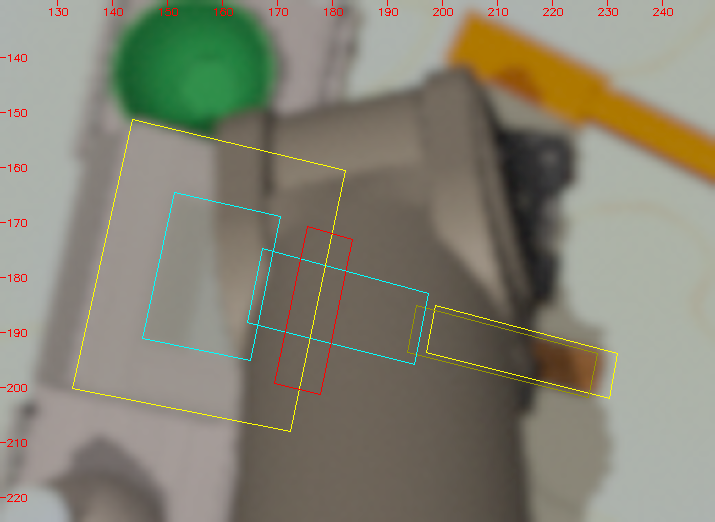

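The lid has opened about 5° (right front corner at side (262,242)), and the blade slipped in the grip to lie flush under the lid. I'll treat the spreader as an extension of the lid and sweep the grip on a circle of about 200 mm around the hinge.

Emit:
{"op": "servo_tool", "data": {"deltas": [{"x": -0.5, "y": -2.0, "z": 6, "roll": 0, "hand": 0}, {"x": -0.4, "y": -1.9, "z": 6, "roll": 0, "hand": 0}, {"x": -0.4, "y": -1.8, "z": 6, "roll": 0, "hand": 0}, {"x": -0.3, "y": -1.7, "z": 6, "roll": 0, "hand": 0}, {"x": -0.3, "y": -1.6, "z": 6, "roll": 0, "hand": 0}, {"x": -0.3, "y": -1.5, "z": 6, "roll": 0, "hand": 0}, {"x": -0.3, "y": -1.4, "z": 6, "roll": 0, "hand": 0}, {"x": -0.3, "y": -1.3, "z": 6, "roll": 0, "hand": 0}, {"x": -0.3, "y": -1.3, "z": 6, "roll": 0, "hand": 0}, {"x": 0, "y": 0, "z": 0, "roll": 0, "hand": 0}]}}

```text
t: 13.4
ee_pos: [0.5327, -0.0612, 0.1556]
tool_rot: [0.154, 1.57, -0.05]
ft_force: [0.0, 0.5, -2.0]
gripper_width: 0.0239
```

```bash
python3 look.py 10 5.5 2 17 21
```

```text
t 13.4 tcp [532.745  -61.2438 155.6019] jaw heading -11.675660397996184 xax [ 0.0008 -0.     -1.    ] F [ 0.046   0.4739 -2.0466] T [-0.2424  0.0188 -0.0224] w 23.89478686757128 q [ 0.2867  0.3249 -0.3493  1.9164  0.1376  0.9224 -0.3328]
tip in tin mm [45.9393 -0.8015 23.8636] tip [559.7422  69.4004 217.0878]
```

View pics/ov_s10.png

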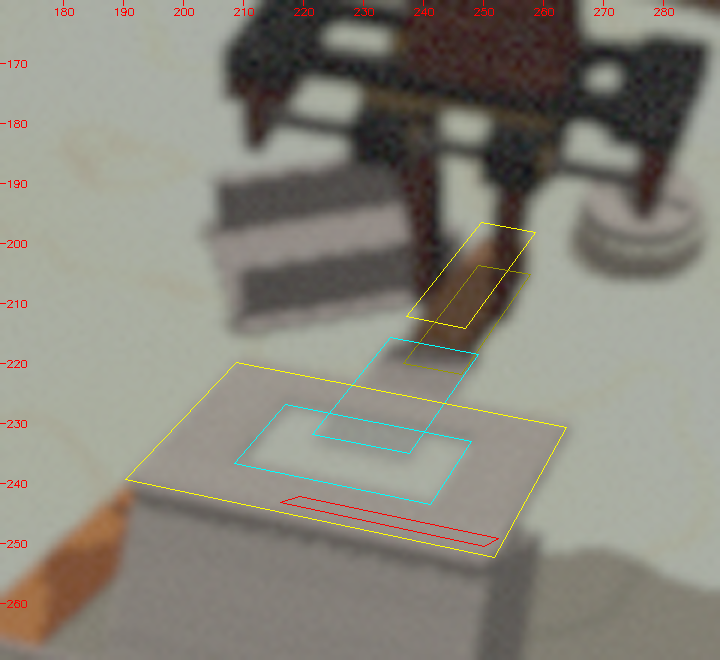

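View pics/ov_t10.png

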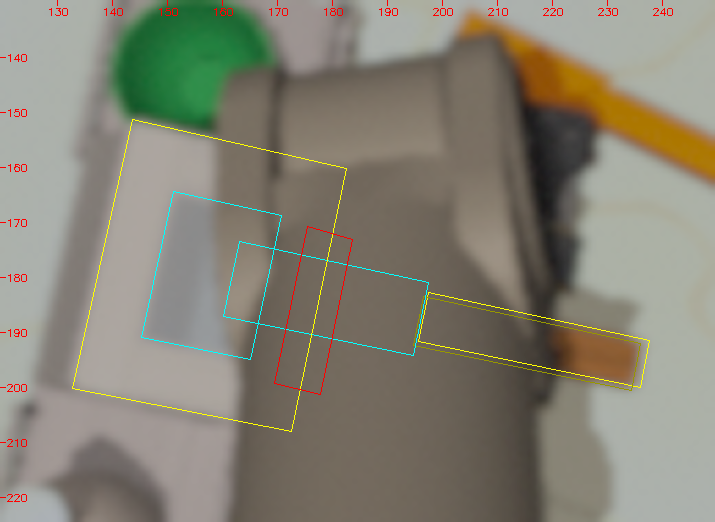

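The lid overlay at 21° matches closely and the blade is flush under it, so I'll carry on.

Emit:
{"op": "servo_tool", "data": {"deltas": [{"x": -0.3, "y": -1.5, "z": 7, "roll": 0, "hand": 0}, {"x": -0.3, "y": -1.4, "z": 7, "roll": 0, "hand": 0}, {"x": -0.3, "y": -1.2, "z": 7, "roll": 0, "hand": 0}, {"x": -0.2, "y": -1.0, "z": 7, "roll": 0, "hand": 0}, {"x": -0.2, "y": -0.8, "z": 7, "roll": 0, "hand": 0}, {"x": 0, "y": -0.4, "z": 7, "roll": 0, "hand": 0}, {"x": 0, "y": 0, "z": 7, "roll": 0, "hand": 0}, {"x": 0, "y": 0, "z": 7, "roll": 0, "hand": 0}, {"x": 0, "y": 0.2, "z": 7, "roll": 0, "hand": 0}, {"x": 0, "y": 0.3, "z": 7, "roll": 0, "hand": 0}]}}

```text
t: 14.75
ee_pos: [0.5312, -0.067, 0.2255]
tool_rot: [-0.494, 1.571, -0.698]
ft_force: [1.0, 0.9, -3.6]
gripper_width: 0.024
```

```bash
python3 look.py 11 5.5 2 -4 42
```

```text
t 14.75 tcp [531.1643 -66.9765 225.5069] jaw heading -11.670447280760406 xax [ 0. -0. -1.] F [ 1.0085  0.9285 -3.6169] T [-0.0303 -0.0879 -0.0095] w 23.968793051176835 q [ 0.3096  0.248  -0.3552  1.8424  0.0976  1.0681 -0.2864]
tip in tin mm [57.7352 -0.401  39.2514] tip [559.3139  69.3069 236.4759]
```

View pics/ov_s11.png

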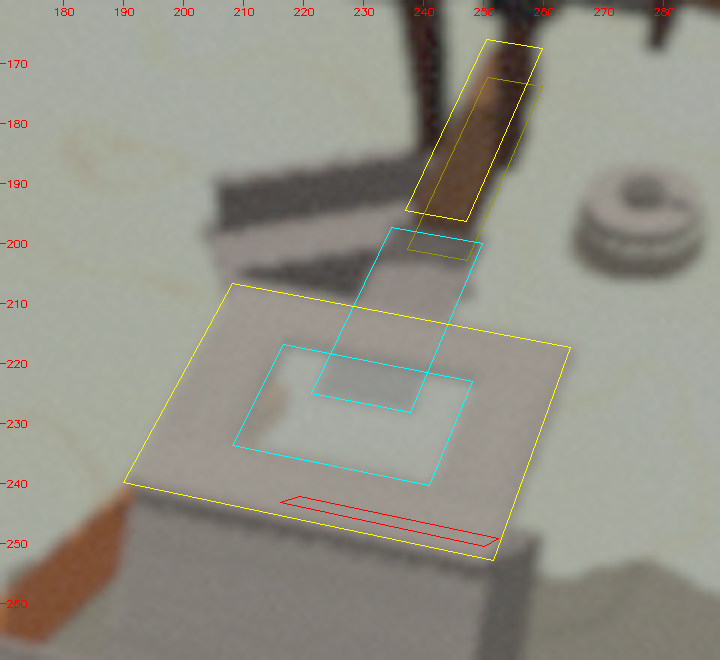

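View pics/ov_t11.png

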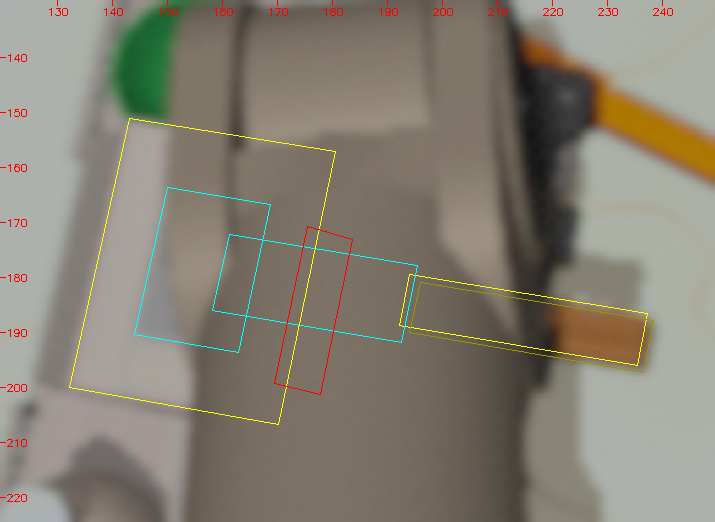

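Emit:
{"op": "servo_tool", "data": {"deltas": [{"x": 0.1, "y": 0.6, "z": 6.6, "roll": 0, "hand": 0}, {"x": 0.2, "y": 0.9, "z": 6.6, "roll": 0, "hand": 0}, {"x": 0.2, "y": 1.1, "z": 6.6, "roll": 0, "hand": 0}, {"x": 0.3, "y": 1.4, "z": 6.6, "roll": 0, "hand": 0}, {"x": 0.3, "y": 1.6, "z": 6.6, "roll": 0, "hand": 0}, {"x": 0.4, "y": 1.8, "z": 6.6, "roll": 0, "hand": 0}, {"x": 0.4, "y": 2.0, "z": 6.6, "roll": 0, "hand": 0}, {"x": 0.4, "y": 2.1, "z": 6.6, "roll": 0, "hand": 0}, {"x": 0.5, "y": 2.6, "z": 6.2, "roll": 0, "hand": 0}, {"x": 0.6, "y": 2.8, "z": 6.2, "roll": 0, "hand": 0}]}}

```text
t: 16.1
ee_pos: [0.5346, -0.0502, 0.2907]
tool_rot: [-1.539, 1.571, -1.743]
ft_force: [0.5, -0.2, -3.2]
gripper_width: 0.0237
```

```bash
python3 look.py 12 5.5 2 -22 60
```

```text
t 16.1 tcp [534.5809 -50.1786 290.6778] jaw heading -11.686249295722172 xax [-0.     -0.0003 -1.    ] F [ 0.4751 -0.1962 -3.1766] T [-0.3717  0.0176  0.0312] w 23.744023439125296 q [ 0.2929  0.1978 -0.3665  1.7524  0.0758  1.2052 -0.2982]
tip in tin mm [77.4476 -0.3825 52.5865] tip [560.7794  76.4825 259.1202]
```

View pics/ov_s12.png

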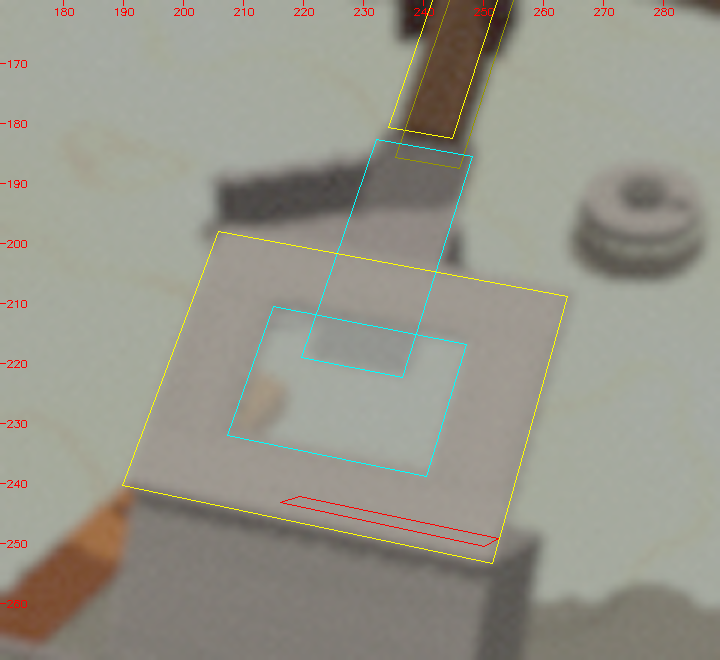

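Emit:
{"op": "servo_tool", "data": {"deltas": [{"x": 0.6, "y": 2.9, "z": 6.2, "roll": 0, "hand": 0}, {"x": 0.6, "y": 3.1, "z": 6.1, "roll": 0, "hand": 0}, {"x": 0.7, "y": 3.3, "z": 6, "roll": 0, "hand": 0}, {"x": 0.7, "y": 3.4, "z": 5.9, "roll": 0, "hand": 0}, {"x": 0.7, "y": 3.5, "z": 5.8, "roll": 0, "hand": 0}, {"x": 0.8, "y": 3.7, "z": 5.7, "roll": 0, "hand": 0}, {"x": 0, "y": 0, "z": 0, "roll": 0, "hand": 0}, {"x": 0, "y": 0, "z": 0, "roll": 0, "hand": 0}, {"x": 0, "y": 0, "z": -5, "roll": 0, "hand": 0}, {"x": 0, "y": 0, "z": -3, "roll": 0, "hand": 0}]}}

```text
t: 17.45
ee_pos: [0.5386, -0.0302, 0.3176]
tool_rot: [2.038, 1.57, 1.834]
ft_force: [0.1, -0.3, -0.5]
gripper_width: 0.0233
```

```bash
python3 look.py 13 5.5 2 -33 70
```

```text
t 17.45 tcp [538.635  -30.1855 317.5627] jaw heading -11.684564499721246 xax [-0.0001  0.0003 -1.    ] F [ 0.084  -0.3386 -0.5245] T [-0.0242 -0.063  -0.0075] w 23.327034574450145 q [ 0.2676  0.1863 -0.379   1.7064  0.0716  1.2627 -0.3311]
tip in tin mm [85.7416 -0.2993 50.1233] tip [562.3292  84.3846 262.2855]
```

View pics/ov_s13.png

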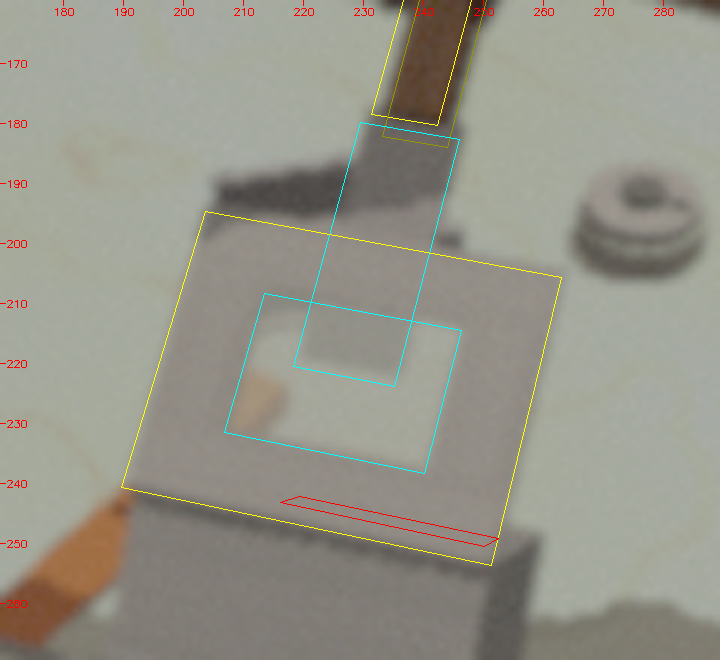

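View pics/ov_t13.png

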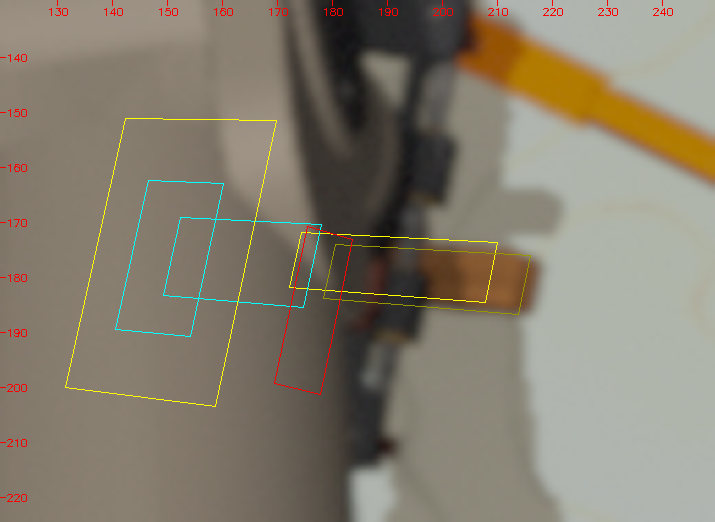

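The overlay at 70° fits: the lid front edge runs from (204,195) to (263,206). The wrist force is near 0, so the blade is off the lid. I'll withdraw along the lid's slope.

Emit:
{"op": "servo_tool", "data": {"deltas": [{"x": -1.0, "y": -5, "z": 2.5, "roll": 0, "hand": 0}, {"x": -2.3, "y": -11, "z": 5.5, "roll": 0, "hand": 0}, {"x": -2.3, "y": -11, "z": 5.5, "roll": 0, "hand": 0}, {"x": -2.3, "y": -11, "z": 5.5, "roll": 0, "hand": 0}, {"x": -2.3, "y": -11, "z": 5.5, "roll": 0, "hand": 0}, {"x": -2.3, "y": -11, "z": 5.5, "roll": 0, "hand": 0}, {"x": -2.3, "y": -11, "z": 5.5, "roll": 0, "hand": 0}, {"x": -2.3, "y": -11, "z": 5.5, "roll": 0, "hand": 0}, {"x": -2.3, "y": -11, "z": 0, "roll": 0, "hand": 0}, {"x": 0, "y": 0, "z": 0, "roll": 0, "hand": 0}]}}

```text
t: 18.8
ee_pos: [0.5189, -0.1244, 0.3587]
tool_rot: [-2.49, 1.57, -2.695]
ft_force: [-0.7, 0.6, -0.3]
gripper_width: 0.0232
```

```bash
sed -i 's/170,160,290,270,6,"ov_s"/170,110,290,270-20,5,"ov_s"/' look.py; python3 look.py 14 5.5 2 -28 70
```

```text
t 18.8 tcp [ 518.9411 -124.3837  358.7412] jaw heading -11.776537908480188 xax [-0.0004 -0.0002 -1.    ] F [-0.7407  0.5834 -0.281 ] T [-0.0614 -0.0696 -0.0183] w 23.20402943593078 q [ 0.391   0.1487 -0.3101  1.6562  0.0466  1.3443 -0.1318]
tip in tin mm [ 46.5826  -0.2941 146.2807] tip [544.0797  -3.8051 313.9499]
```

View pics/ov_s14.png

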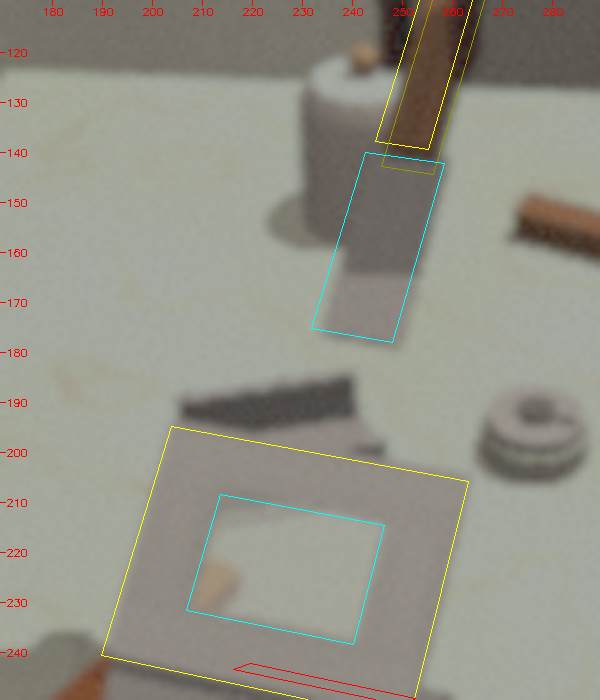

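View pics/ov_t14.png

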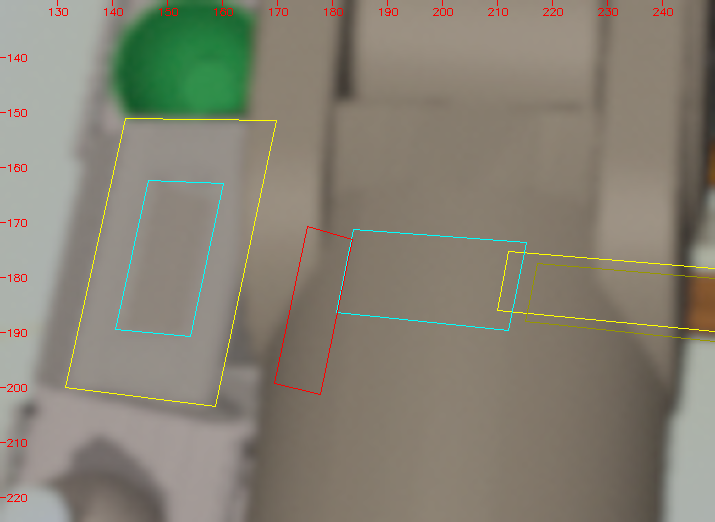

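The blade is clear: its tip is at side (240,177) and the lid stays at about 70°. The spreader is tipped about 28° nose-down. I'll carry it above the rest and let the front bar level it.

Emit:
{"op": "servo_tool", "data": {"deltas": [{"x": 10, "y": -16.3, "z": 0, "roll": 3.2, "hand": 0}, {"x": 10, "y": -16.3, "z": 0, "roll": 3.2, "hand": 0}, {"x": 10, "y": -16.3, "z": -20, "roll": 3.2, "hand": 0}, {"x": 10, "y": -16.3, "z": -25, "roll": 3.2, "hand": 0}, {"x": 10, "y": -16.3, "z": -30, "roll": 3.2, "hand": 0}, {"x": 10, "y": -16.3, "z": -30, "roll": 3.2, "hand": 0}, {"x": 10, "y": -16.3, "z": -30, "roll": 3.2, "hand": 0}, {"x": 10, "y": -16.3, "z": -30, "roll": 3.2, "hand": 0}, {"x": 10, "y": -16.3, "z": -30, "roll": 3.2, "hand": 0}, {"x": 10, "y": -16.3, "z": -20, "roll": 3.2, "hand": 0}]}}

```text
t: 20.15
ee_pos: [0.6192, -0.2855, 0.1419]
tool_rot: [2.107, 1.568, 2.465]
ft_force: [-0.0, -0.0, -1.2]
gripper_width: 0.0233
```

Emit:
{"op": "servo_tool", "data": {"deltas": [{"x": 0, "y": 0, "z": 0, "roll": 0, "hand": 0}, {"x": 0, "y": 0, "z": 0, "roll": 0, "hand": 0}, {"x": 0, "y": 0, "z": 0, "roll": 0, "hand": 0}, {"x": 0, "y": 0, "z": 0, "roll": 0, "hand": 0}, {"x": 0, "y": 0, "z": 0, "roll": 0, "hand": 0}, {"x": 0, "y": 0, "z": 0, "roll": 0, "hand": 0}, {"x": 0, "y": 0, "z": 0, "roll": 0, "hand": 0}, {"x": 0, "y": 0, "z": 0, "roll": 0, "hand": 0}, {"x": 0, "y": 0, "z": 0, "roll": 0, "hand": 0}, {"x": 0, "y": 0, "z": 0, "roll": 0, "hand": 0}]}}

```text
t: 21.4
ee_pos: [0.6193, -0.2862, 0.1439]
tool_rot: [2.071, 1.571, 2.426]
ft_force: [-0.0, -0.8, -0.9]
gripper_width: 0.0236
```

```bash
cat > look2.py <<'E'
from model import *
import sys
k=sys.argv[1];p=[float(sys.argv[2])/1000,float(sys.argv[3])/1000,np.radians(float(sys.argv[4]))]
st();tcp,head=cur();print("head",np.degrees(head))
t=grab("top");s=grab("side");cv2.imwrite(f"pics/top{k}.png",t);cv2.imwrite(f"pics/side{k}.png",s)
R=[.6205,-.2914,0,1.9217];d=tcp[:2]-R[:2];print("tcp in rest",1000*np.array([d@[np.cos(R[3]),np.sin(R[3])],d@[-np.sin(R[3]),np.cos(R[3])]]))
P=(heldpolys(p,tcp,head) if p[0]<1 else [])+restpolys(R)
overlay(t,"top",220,120,340,205,6,"ov_t"+k,P);overlay(s,"side",180,130,260,230,6,"ov_s"+k,P)
E
python3 look2.py 15 5.5 2 -28
```

```text
t 21.4 tcp [ 619.2625 -286.2223  143.9388] jaw heading 20.329848127180533 xax [-0.  0. -1.] F [-0.0305 -0.7689 -0.9055] T [-0.0189 -0.0608 -0.0145] w 23.63447405437221 q [ 0.5491  0.5601 -0.3005  1.5731  0.1837  1.0362  0.5528]
head 110.32984812718053
tcp in rest [ 5.2876 -0.6177]
```

View pics/ov_s15.png

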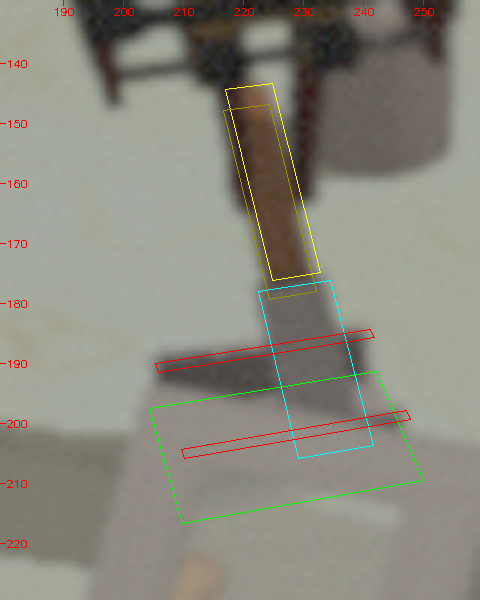

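View pics/ov_t15.png

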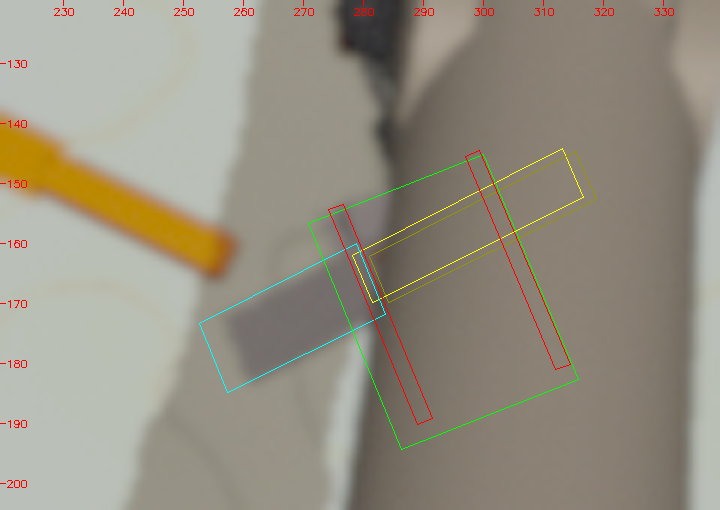

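```bash
python3 - <<'E'
from h import *
crop(cv2.imread("pics/side15.png"),200,135,260,215,7,"z_s",.5);crop(cv2.imread("pics/top15.png"),245,145,300,195,11,"z_t",.6)
E
```

```text
(no output)
```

View pics/z_s.png

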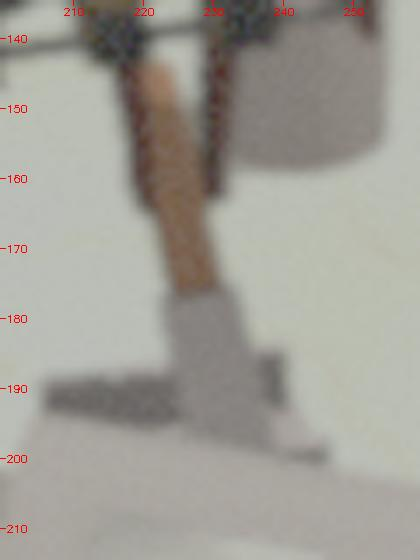

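View pics/z_t.png

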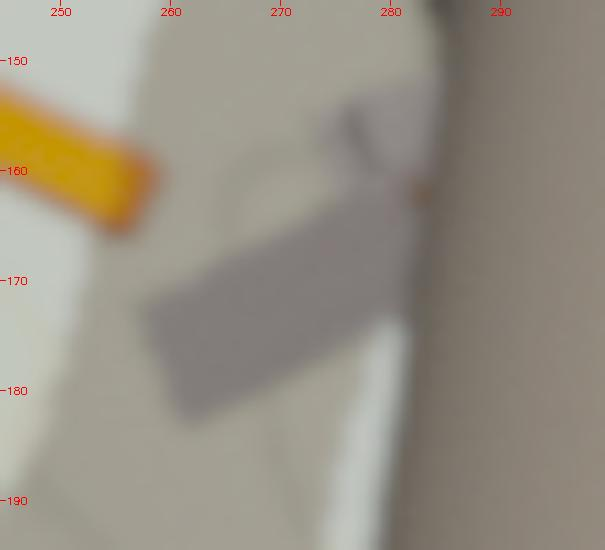

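```bash
python3 - <<'E'
from model import *
tcp,head=np.array([.61926,-.28622,.14394]),np.radians(110.33)
obs=[("top",257.5,173,(.145,-.018,0)),("top",261.8,183,(.145,.018,0)),("top",281.5,161.8,(.055,-.012,.01)),("side",223.3,177.3,(.055,-.018,0)),("side",233.2,176.3,(.055,.018,0)),("side",222,143,(-.055,0,.01))]
def f(p,full=0):
    r=np.concatenate([proj(n,heldp(p[:3],q,tcp,head+p[3]))-[u,v] for n,u,v,q in obs]);return r if full else np.append(r,[p[1]/.006,p[3]/.05])
for x0 in([.005,0,-.5,0],[.015,0,-.6,0]):
    r=least_squares(f,x0);print(r.x[:2]*1000,np.degrees(r.x[2:]),r.cost);print(f(r.x,1).reshape(-1,2))
for q in [(.055,0,-.01),(.02,0,-.01),(-.055,0,-.01),(.145,0,0)]:
    print(q,(heldp(r.x[:3],q,[0,0,0],0))*1000)
E
```

```text
[12.9835 -3.5102] [-34.6465  -0.2013] 3.2878833184601954
[[-0.134  -0.5683]
 [ 0.1083  0.644 ]
 [-0.7409 -0.4567]
 [-1.3943  0.7008]
 [ 0.5936 -0.1461]
 [-1.2047 -0.6661]]
[12.9835 -3.5102] [-34.6465  -0.2013] 3.2878833185206693
[[-0.134  -0.5683]
 [ 0.1083  0.644 ]
 [-0.7409 -0.4567]
 [-1.3943  0.7007]
 [ 0.5936 -0.1461]
 [-1.2047 -0.6661]]
(0.055, 0, -0.01) [ 28.8808   0.     -16.9238]
(0.02, 0, -0.01) [0.0872 0.     2.9741]
(-0.055, 0, -0.01) [-61.6135   0.      45.6124]
(0.145, 0, 0) [108.6067   0.     -59.8631]
```

The fit of the tilt gives s≈13 mm and θ≈-35°. With these numbers the handle's front corner would only just reach the bar, so I'll shift 12 mm forward before lowering.

Emit:
{"op": "servo_tool", "data": {"deltas": [{"x": -2, "y": 5.5, "z": 0, "roll": 0, "hand": 0}, {"x": -2, "y": 5.5, "z": 0, "roll": 0, "hand": 0}, {"x": 0, "y": 0, "z": -15, "roll": 0, "hand": 0}, {"x": 0, "y": 0, "z": -20, "roll": 0, "hand": 0}, {"x": 0, "y": 0, "z": -20, "roll": 0, "hand": 0}, {"x": 0, "y": 0, "z": -15, "roll": 0, "hand": 0}, {"x": 0, "y": 0, "z": -8, "roll": 0, "hand": 0}, {"x": 0, "y": 0, "z": 0, "roll": 0, "hand": 0}, {"x": 0, "y": 0, "z": 0, "roll": 0, "hand": 0}, {"x": 0, "y": 0, "z": 0, "roll": 0, "hand": 0}]}}

```text
t: 22.75
ee_pos: [0.6158, -0.2754, 0.0668]
tool_rot: [-0.708, 1.569, -0.353]
ft_force: [-0.2, -0.4, -0.7]
gripper_width: 0.0233
```

```bash
python3 look2.py 16 13 -3.5 -34.6
```

```text
t 22.75 tcp [ 615.8071 -275.4049   66.7758] jaw heading 20.32544515471451 xax [ 0.0013 -0.0005 -1.    ] F [-0.217  -0.3963 -0.6799] T [ 0.0059 -0.1365  0.0094] w 23.329009597272957 q [ 0.5284  0.631  -0.2873  1.6482  0.2165  0.8923  0.5121]
head 110.3254451547145
tcp in rest [16.6335 -1.0913]
```

View pics/ov_s16.png

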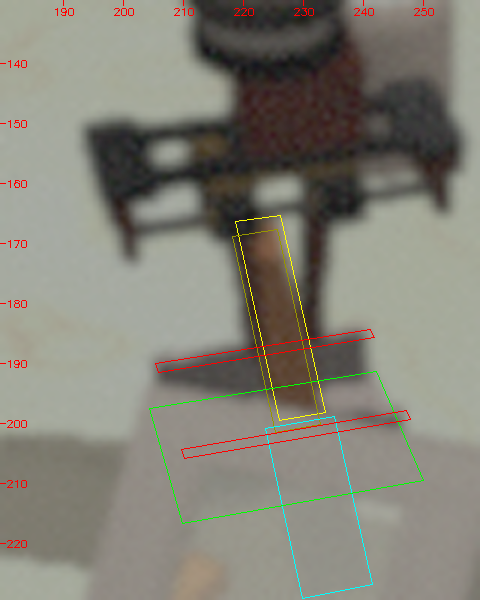

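View pics/ov_t16.png

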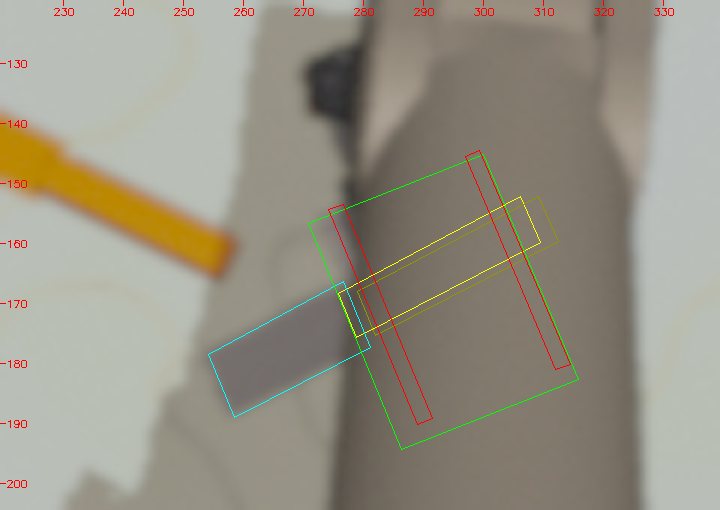

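Emit:
{"op": "servo_tool", "data": {"deltas": [{"x": 0, "y": 0, "z": -4, "roll": 0, "hand": 0}, {"x": 0, "y": 0, "z": -4, "roll": 0, "hand": 0}, {"x": 0, "y": 0, "z": -4, "roll": 0, "hand": 0}, {"x": 0, "y": 0, "z": -4, "roll": 0, "hand": 0}, {"x": 0, "y": 0, "z": -4, "roll": 0, "hand": 0}, {"x": 0, "y": 0, "z": -4, "roll": 0, "hand": 0}, {"x": 0, "y": 0, "z": -3, "roll": 0, "hand": 0}, {"x": 0, "y": 0, "z": -2, "roll": 0, "hand": 0}, {"x": 0, "y": 0, "z": 0, "roll": 0, "hand": 0}, {"x": 0, "y": 0, "z": 0, "roll": 0, "hand": 0}]}}

```text
t: 24.1
ee_pos: [0.6174, -0.2779, 0.0397]
tool_rot: [-1.024, 1.565, -0.67]
ft_force: [0.3, -4.7, 12.7]
gripper_width: 0.0238
```

```bash
python3 look2.py 17 13 -3.5 -3
```

```text
t 24.1 tcp [ 617.4215 -277.9431   39.7031] jaw heading 20.257316874643653 xax [ 0.0049 -0.0039 -1.    ] F [ 0.3081 -4.7199 12.6952] T [-0.8768  0.0355  0.0292] w 23.780866482905274 q [ 0.5231  0.6646 -0.2777  1.6596  0.2313  0.8438  0.5017]
head 110.25731687464365
tcp in rest [13.6951 -1.7349]
```

View pics/ov_s17.png

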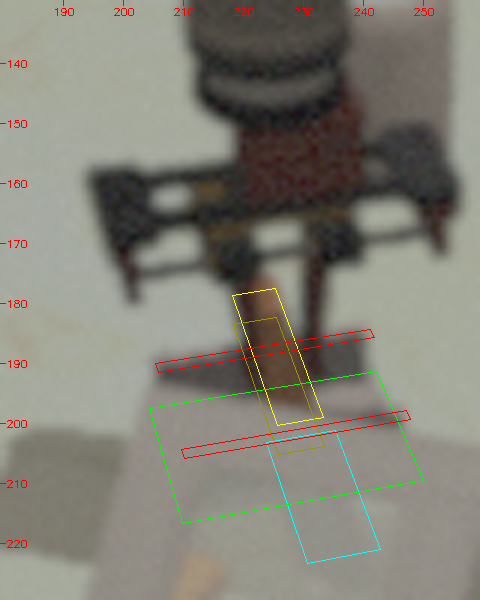

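View pics/ov_t17.png

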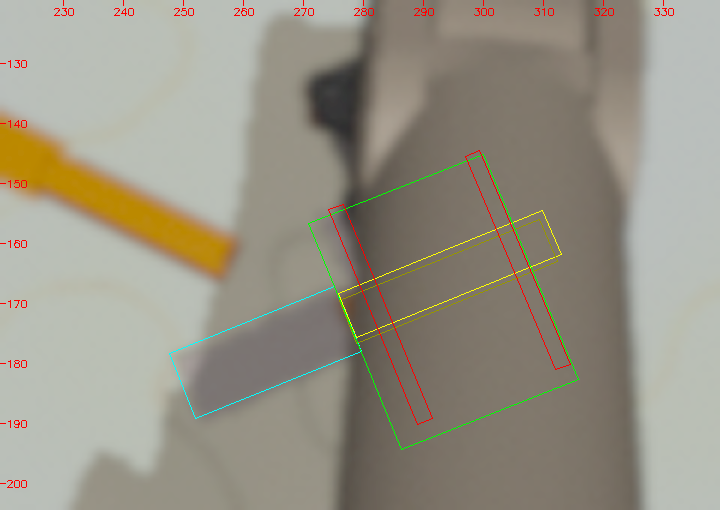

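Force is 12.7 N up and the tilt is partly out: the blade tip is at top (250,181), where a level blade would reach (248,180). I'll press a little further.

Emit:
{"op": "servo_tool", "data": {"deltas": [{"x": 0, "y": 0, "z": -2, "roll": 0, "hand": 0}, {"x": 0, "y": 0, "z": -2, "roll": 0, "hand": 0}, {"x": 0, "y": 0, "z": -2, "roll": 0, "hand": 0}, {"x": 0, "y": 0, "z": 0, "roll": 0, "hand": 0}, {"x": 0, "y": 0, "z": 0, "roll": 0, "hand": 0}, {"x": 0, "y": 0, "z": 0, "roll": 0, "hand": 0}, {"x": 0, "y": 0, "z": 0, "roll": 0, "hand": 0}, {"x": 0, "y": 0, "z": 0, "roll": 0, "hand": 0}, {"x": 0, "y": 0, "z": 0, "roll": 0, "hand": 0}, {"x": 0, "y": 0, "z": 0, "roll": 0, "hand": 0}]}}

```text
t: 25.45
ee_pos: [0.618, -0.2797, 0.0344]
tool_rot: [-1.103, 1.562, -0.75]
ft_force: [0.5, -7.2, 15.5]
gripper_width: 0.0238
```

```bash
python3 look2.py 18 13 -2 -3;  python3 - <<'E'
from h import *
crop(cv2.imread("pics/side18.png"),200,155,260,215,8,"z_s",.5);crop(cv2.imread("pics/top18.png"),240,145,295,195,11,"z_t",.6)
E
```

```text
t 25.45 tcp [ 617.9794 -279.6769   34.4077] jaw heading 20.207381819470047 xax [ 0.0065 -0.006  -1.    ] F [ 0.4962 -7.1829 15.5447] T [-1.5207 -0.0285  0.0685] w 23.799664639500087 q [ 0.5223  0.6715 -0.2747  1.6609  0.2352  0.8335  0.4995]
head 110.20738181947004
tcp in rest [11.8752 -1.6628]
```

View pics/ov_s18.png

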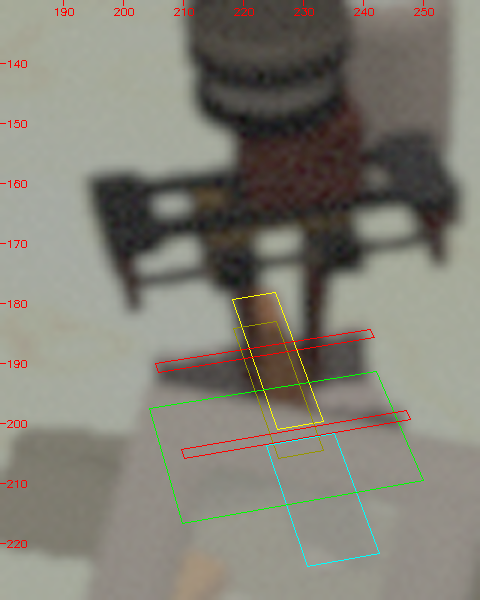

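View pics/ov_t18.png

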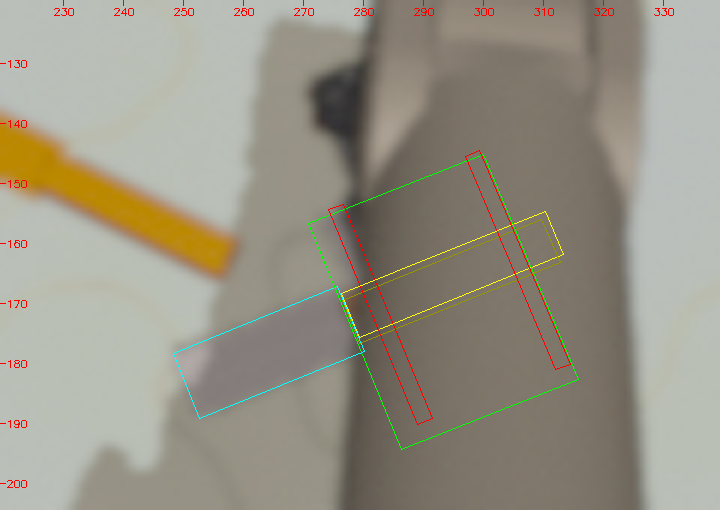

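The tip outline now matches a level blade, and the TCP height of 34.4 mm fits the axis at 50 mm on the bars. I'll relieve the force and release.

Emit:
{"op": "servo_tool", "data": {"deltas": [{"x": 0, "y": 0, "z": 2, "roll": 0, "hand": 0}, {"x": 0, "y": 0, "z": 2, "roll": 0, "hand": 0}, {"x": 0, "y": 0, "z": 0, "roll": 0, "hand": 30}, {"x": 0, "y": 0, "z": 0, "roll": 0, "hand": 35}, {"x": 0, "y": 0, "z": 0, "roll": 0, "hand": 50}, {"x": 0, "y": 0, "z": 0, "roll": 0, "hand": 60}, {"x": 0, "y": 0, "z": 0, "roll": 0, "hand": 60}, {"x": 0, "y": 0, "z": 0, "roll": 0, "hand": 60}, {"x": 0, "y": 0, "z": 0, "roll": 0, "hand": 60}, {"x": 0, "y": 0, "z": 0, "roll": 0, "hand": 60}]}}

```text
t: 26.8
ee_pos: [0.6153, -0.2752, 0.035]
tool_rot: [-0.372, 1.571, -0.017]
ft_force: [0.5, -0.9, 0.3]
gripper_width: 0.0525
```

```bash
python3 look2.py 19 13 -3 0
```

```text
t 26.8 tcp [ 615.2956 -275.2065   34.9755] jaw heading 20.331965685412364 xax [ 0. -0. -1.] F [ 0.4599 -0.8643  0.2709] T [ 0.0216 -0.1044  0.0036] w 52.50925293987786 q [ 0.522   0.6694 -0.2783  1.6639  0.2308  0.8406  0.501 ]
head 110.33196568541236
tcp in rest [16.9957 -0.6792]
```

View pics/ov_s19.png

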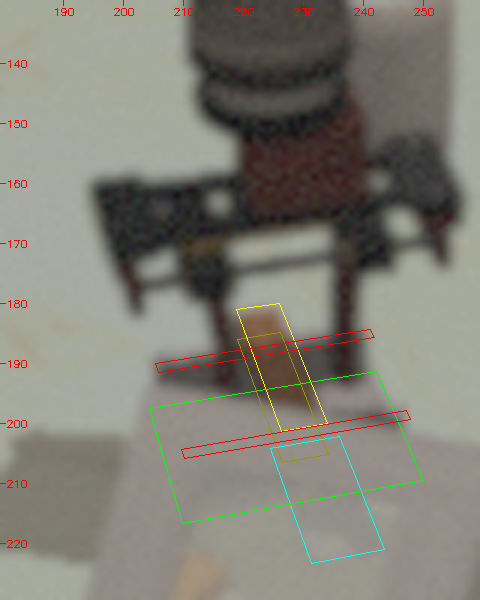

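View pics/ov_t19.png

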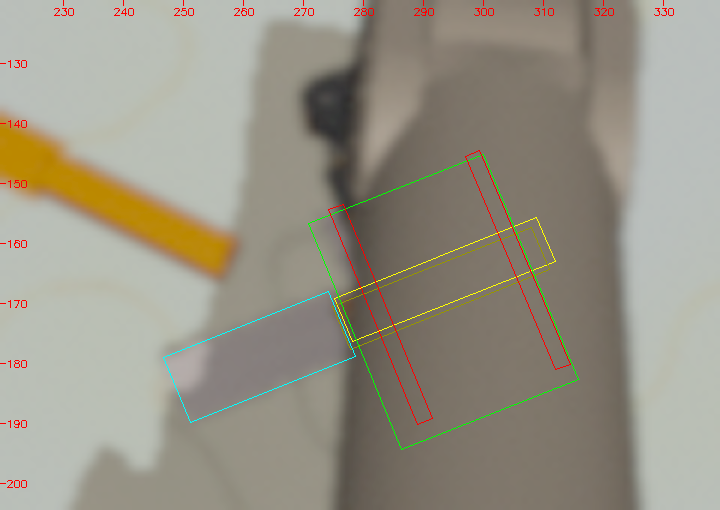

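It is released and the force is zero. I'll raise the gripper clear.

Emit:
{"op": "servo_tool", "data": {"deltas": [{"x": 0, "y": 0, "z": 0, "roll": 0, "hand": 80}, {"x": 0, "y": 0, "z": 5, "roll": 0, "hand": 80}, {"x": 0, "y": 0, "z": 15, "roll": 0, "hand": 80}, {"x": 0, "y": 0, "z": 25, "roll": 0, "hand": 80}, {"x": 0, "y": 0, "z": 30, "roll": 0, "hand": 80}, {"x": 0, "y": 0, "z": 35, "roll": 0, "hand": 80}, {"x": 0, "y": 0, "z": 35, "roll": 0, "hand": 80}, {"x": -20, "y": -30, "z": 30, "roll": 0, "hand": 80}, {"x": -25, "y": -40, "z": 10, "roll": 0, "hand": 80}, {"x": -25, "y": -40, "z": 0, "roll": 0, "hand": 80}]}}

```text
t: 28.15
ee_pos: [0.5454, -0.3865, 0.2229]
tool_rot: [-0.913, 1.567, -0.557]
ft_force: [-0.7, -0.1, -0.8]
gripper_width: 0.0703
```

Emit:
{"op": "servo_tool", "data": {"deltas": [{"x": -25, "y": -40, "z": 0, "roll": 0, "hand": 80}, {"x": -25, "y": -40, "z": 0, "roll": 0, "hand": 80}, {"x": -25, "y": -40, "z": 0, "roll": 0, "hand": 80}, {"x": -25, "y": -40, "z": 0, "roll": 0, "hand": 80}, {"x": 0, "y": 0, "z": 0, "roll": 0, "hand": 80}, {"x": 0, "y": 0, "z": 0, "roll": 0, "hand": 80}, {"x": 0, "y": 0, "z": 0, "roll": 0, "hand": 80}, {"x": 0, "y": 0, "z": 0, "roll": 0, "hand": 80}, {"x": 0, "y": 0, "z": 0, "roll": 0, "hand": 80}, {"x": 0, "y": 0, "z": 0, "roll": 0, "hand": 80}]}}

```text
t: 29.4
ee_pos: [0.4454, -0.545, 0.22]
tool_rot: [1.702, 1.571, 2.058]
ft_force: [-0.4, 0.2, -0.2]
gripper_width: 0.0704
```

```bash
python3 - <<'E'
from model import *
st();t=grab("top");s=grab("side");cv2.imwrite("pics/top20.png",t);cv2.imwrite("pics/side20.png",s)
R=[.6205,-.2914,0,1.9217];tp=[.5546,.0485,.17,1.3668]
sp=[R[0],R[1],.05,R[3]]
overlay(t,"top",110,110,330,260,3.5,"ov_t20",restpolys(R)+tinpolys(tp,np.radians(69)));overlay(s,"side",130,160,310,360,3,"ov_s20",restpolys(R)+tinpolys(tp,np.radians(69)))
crop(t,240,135,325,200,9,"z_t")
E
```

```text
t 29.4 tcp [ 445.4475 -544.9844  219.9832] jaw heading 20.34887475748204 xax [-0.  0. -1.] F [-0.3879  0.1903 -0.1516] T [-0.0277 -0.1106 -0.0117] w 70.40217564943495 q [ 0.9544  0.5243 -0.2364  1.4431  0.1266  1.1892  1.0566]
```

View pics/ov_s20.png

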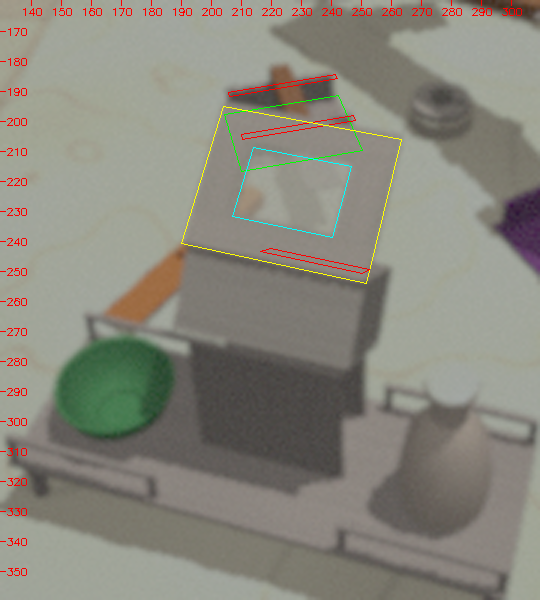

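View pics/z_t.png

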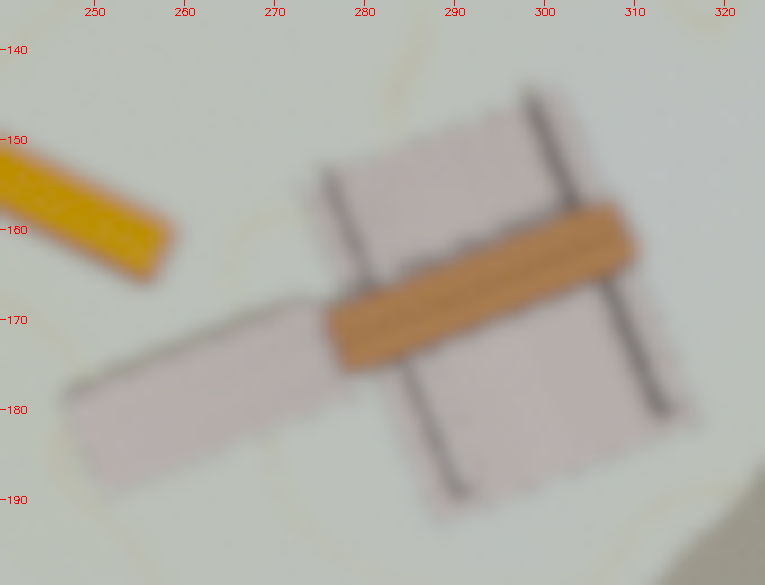

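View pics/ov_t20.png

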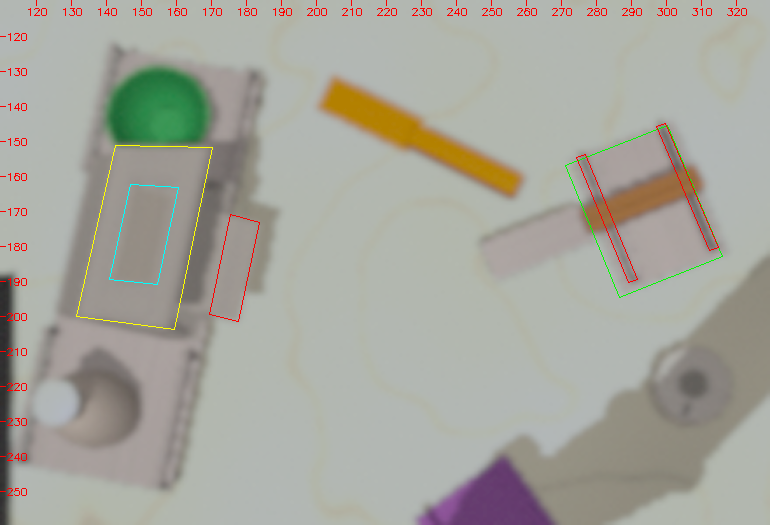

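```bash
python3 - <<'E'
from model import *
R=[.6205,-.2914,0,1.9217]
def inr(P):
    d=P[:2]-R[:2];return 1000*np.array([d@[np.cos(R[3]),np.sin(R[3])],d@[-np.sin(R[3]),np.cos(R[3])]])
print("handle centre in rest",inr(atz("top",293.2,166.4,.06)))
a,b=atz("top",277.5,173,.06),atz("top",309,159.8,.06);print("handle len",np.linalg.norm(a-b))
tip=atz("top",249,184,.05);print("tip in rest (level => ~145 ahead)",inr(tip))
print(tri(("top",308.5,156.8,),("side",223.2,181.5)))  # tail corner rough height
for k,n in((0,20),):
    a=cv2.imread(f"pics/top{k}.png").astype(int);b=cv2.imread(f"pics/top{n}.png").astype(int)
    for nm,(x0,y0,x1,y1) in dict(timer=(292,203,322,235),bowl=(138,127,172,148),cruet=(115,208,160,245)).items():print(nm,np.abs(a-b)[y0:y1,x0:x1].mean())
E
```

```text
handle centre in rest [ 5.2707 -0.1636]
handle len 0.10347934859251011
tip in rest (level => ~145 ahead) [148.306  -1.205]
(array([ 0.6408, -0.3332,  0.0623]), [array([0.0233, 1.8598]), array([-1.6717, -0.4023])])
timer 33.61493055555555
bowl 2.234827264239029
cruet 3.072872872872873
```

The checks agree. The handle centre is 5 mm across and 0 mm along from the rest's middle, the spreader is level, and the lid is at about 69°. The bowl and cruet are unchanged, and the timer sits at its old pixel (307,218), differing only by the arm's shadow.

```bash
python3 - <<'E'
from workcell import arm
print(arm.job_done()); print(arm.get_obs()["t"])
E
```

```text
the job is handed in; nothing more can be done
None
the job is handed in; nothing more can be done
```

The job is done and handed in at about 29.5 s. The lid is open about 69° and the spreader is back on its rest. No verdict was reported.

**What I did**
- I gripped the spreader's handle between the rest's bars. The tool can't pitch, so I pressed the blade on the tin's ledge until it turned in the grip to the 38° slope.
- I slid the blade in about 33 mm deep by the overlay, with the lid still shut.
- I raised the lid along its arc, withdrew the blade, levelled the spreader against the front bar (and possibly the worktop, which its low tip was close to) and released it.

**Last checks**
- **Lid:** in both cameras it matches about 69–70° open, and it stayed there after I took the blade out.
- **Spreader:** the handle's centre is about 5 mm across the bars and 0 mm along them from the rest's middle. The tip is about 143 mm ahead of it, against 145 mm when level, so it lies level.
- **Bystanders:** the bowl and cruet pictures are nearly unchanged. The timer's picture differs because the arm's shadow falls on it, but it sits at the same pixel as before.
- **Gripper:** it stands clear with no force on it.

**What disagreed**
- The blade slipped in the grip while levering: by the end it was about 35° nose-down and 7 mm back along the handle. I measured this and corrected for it before putting the spreader down.
- A rough corner triangulation put the handle's top at 62 mm against the expected 60 mm, and its length came out at 103 mm against 110 mm. I took both as picking error in the pictures.

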